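Put the gauge blocks away in the case with the folding lid stay

ROBOT

A 7-joint arm with a two-finger parallel gripper is mounted at the origin on the work surface. World frame = base frame: x ahead of the robot, y to its left, z up, the work surface at z = 0. Lengths are in m, angles in rad, forces in N, time in s.
With the tool pointing down it reaches from about 0.4 to 0.875 m from the base axis. Payload 19.3 kg.
Tool frame: the origin (TCP) lies on the mounting face of the last link; the fingertips stand 173 mm ahead of it and the grasp point (between the pads) lies 155 mm ahead of it (bot.grip_point_offset is the distance from the TCP to the grasp point, in m); z points along the fingers, y is the line along which they close (so a half turn about z gives the same grasp; the last joint's range is limited). The gripper opens to 85 mm and grips with 20 to 120 N. Pads are 22 mm wide; open, the fingers measure 114 mm over their backs; the gripper's body (76 mm by 85 mm) begins 54 mm behind the grasp point. The pads swing forward as they close: fully open they stand 13 mm farther back than shut.
Start: joints at [1.14, 0.521, -0.036, 1.599, 0.021, 1.021, -0.113], TCP at [0.221, -0.585, 0.405] pointing down, gripper open.
Joint ranges: [-2.91, 2.91], [-0.3, 2.13], [-1.5, 1.42], [0.17, 2.43], [-1.26, 4.41], [0.16, 1.93], [-2.52, 2.52]. Speed limits (rad/s): [1.89, 1.89, 2.39, 2.39, 3.01, 3.01, 3.01].

INTERFACE

Orientations are given as [roll, pitch, yaw] about the fixed x, y, z axes, in that order (R = Rz(yaw) Ry(pitch) Rx(roll)).
In Python, from workcell import bot gives the robot as it stands.
- The arm moves only by the tool arm_command, never from a script. Its argument "deltas" is a list of rows, each a list of 3 entries, a list of its own where there are three numbers: the shift along the tool's x, y, z in cm, then the turn, a rotation vector about the tool's x, y, z in rad, then the finger opening in cm, from 0 to 8.54. In form: [[[tx, ty, tz], [rx, ry, rz], claw], ...]. A call has 1 to 20 rows; each row shifts and turns the commanded pose from where the row before left it, along the tool's axes as they then stand; what a row does not reach is not made up. A row lasts 1/10 s, in which the tool goes at most 50 mm and 8.59 degrees, less where a joint would pass 70% of its speed; a pose out of reach is approached as far as the arm can. A call with a gripper value outside its range is refused whole. The fingers move at their own pace and stop on an object; "newtons" is the grip in N (left out, the last holds). Time passes only in rows, so rows that do not move let the fingers close. It gives the time, the measured TCP pose, the force, the opening and the grip force at its end, in the units of the state.
- bot.observe(): the state, without advancing time (a new reading comes with each control period).
- bot.grab_frame(name): name is "scene" or "top" or "wrist"; returns a dict with "frame" (480x640x3 uint8, red, green, blue), "K" (3x3 intrinsics, pixels), "rvec" (rotation vector, rad) and "tvec" (3), from world to camera coordinates, as OpenCV has them; the wrist camera has in their place "T_tool_cam" (4x4, takes a point from camera to tool coordinates, whose origin is the TCP and whose axes are the flange's). Camera axes: x right, y down, z forward; pixel columns grow to the right and rows downward; lengths in m; the calibration is good to about 2 mm. A picture is of the moment at which its call begins: read the wrist's pose just before it. There is no depth.
- bot.job_done(): hands the job in; it is judged then, once.
Trained networks look in a picture, given as the dict that the camera call returned (one of the last four; its "shot" number tells which), for a name from the list of things; names that differ only in an ending like _2 or _b are one class to them, and where a whole thing is asked for, a point or a joint stands for the part that bears it (a point fixed in the world has none). Each returns a list of dicts, best first, with "p" (0 to 1); they miss things now and then, are a little off and sometimes report something else, mostly with a low value. They report only what shows in the picture. A call takes as long as a camera call. They do not tell look-alikes from the thing itself.
- bot.find_in(name, picture): "rect" ([left, top, width, height] in pixels, round what is visible of it).
- bot.mark_of(name, picture): "at" ([column, row] in pixels: a listed point, or the origin of a listed thing).
The state is a dict: "clock": time; "qpos": joint angles; "qd": joint speeds; "joint_efforts": joint torques, N m; "position": TCP position; "tool_rot": TCP orientation; "force": force on the tool from outside, world axes, zero at the start; "moment": the same for the moment, N m; "grip_width": finger opening in m; "finger_force": force on a finger pad.
Only numpy, scipy, OpenCV 4.12 (cv2) and the standard library are available. Lean on these libraries where they do the work, as an engineer would, in place of code of your own. Each camera call takes 0.05 s, during which the arm holds its last target. There are 200 camera calls.

TASK

Raise the lid of the beech gauge case until its folding stay locks and holds it up, put every square gauge block that is out on the plate into the brass tray inside, each resting on the tray floor, and then set the aluminium cover on the tray so that it sits fully home and level. Then lift the red knob at the stay's knee to unlock it, fold the stay and let the lid close completely. Leave the other tools where they are.

Things in the scene. Friction and masses are not known exactly. Their poses are not given: they have to be found in the camera images.
- case: beech gauge case, 200 mm deep (x), 220 mm wide (y), 95 mm high, fixed; origin under its centre. x points from the pull bar's side to the hinge side, y along the hinge towards the side that carries the folding stay, z up. A 12 mm thick lid lies on top, hinged along the rear top edge.
- lid_bar (a point): centre of the lid's steel pull bar: round, 12 mm thick, 90 mm long, parallel to the hinge, 235 mm from the hinge axis, held by two end rods 35 mm in front of the lid's free edge (29 mm clear gap behind it, nothing below). Lid shut: 101 mm above the plate, 6 mm above the hinge axis. z: square to the lid, outward; y: along the bar; x: towards the hinge.
- lid_hinge (a point): middle of the lid's hinge axis, 100 mm behind the case's centre and 95 mm above the plate. Axes as those of the case; the lid turns about this y axis.
- lid (a joint): angle of the lid (about 0.45 kg): 0 shut, grows as it opens; 1.333 rad (76 deg) is as far as the stay allows, locked it rests at about 1.323. The hinge is damped (0.5 N m s/rad): let go while the stay is not locked, the lid sinks shut by itself in a few seconds.
- stay (a joint): angle of the folding stay's lower link: 0 folded (lid shut), 1.195 with the knee straight, 1.307 locked at its stop. Pulling the lid firmly to its limit (5 to 10 N at the bar) lets the knee sag past straight by its weight: locked, the lid cannot be pushed shut. To unlock, lift the knee about 8 mm back through straight (the lid rises a little); then it folds up and forwards under the lid's weight and the lid sinks.
- knee_knob (a point): middle of the red round knob at the stay's knee: 14 mm thick, 54 mm long, parallel to the hinge, sticking out sideways; 157 mm from the case's centre along y. It moves on a circle of 75 mm radius about a pin 150 mm in front of the hinge axis and 20 mm below it. Lid shut: 175 mm in front of the hinge axis, 51 mm above it; locked: 88 mm in front, 22 mm above.
- tray_rim (a point): centre of the rim plane of the open brass tray fixed in the case, 58 mm above the plate, 130 mm in front of the hinge axis. Inside the tray is 90 mm (x) by 166 mm (y), walls 4 mm thick, floor 36 mm below the rim. Axes as those of the case, whose walls stand 37 mm higher than this rim.
- cover_grip (a point): centre of the black grip bar on the loose aluminium tray cover: 16 mm (x), 50 mm (y), 22 mm high. Plate 98 mm (x) by 174 mm (y), 5 mm thick; under it a 4 mm deep step, 84 by 160 mm, enters the tray with 3 mm play a side. This point is 20 mm above the step's underside, 16 mm above the plate's underside; 0.25 kg. A half turn about z makes no difference.
- cover_seat (a point): centre of the underside of that cover's plate (the face that sits on the tray rim); axes as cover_grip; when seated it coincides with tray_rim.
- vee_c (a point): middle of the cast-iron vee, 70 x 60 x 48 mm; a bystander
- mic_c (a point): middle of the crossbar of the chrome depth micrometer, bar 100 mm long, spindle lying along the plate; a bystander
- spring_c (a point): middle of the black die spring, standing upright, 29 mm thick, 50 mm high; a bystander
- parallel_c (a point): middle of a steel parallel, 12 x 120 x 25 mm; a bystander
- block1_c (a point): centre of a square steel gauge block, 24 x 24 mm (x, y) and 20 mm high (z), 0.12 kg, a dark tie-rod hole marked in its top; may be absent
- block2_c (a point): centre of a square steel gauge block, 24 x 24 mm (x, y) and 22 mm high (z), 0.12 kg, a dark tie-rod hole marked in its top; may be absent
- block3_c (a point): centre of a square steel gauge block, 24 x 24 mm (x, y) and 26 mm high (z), 0.12 kg, a dark tie-rod hole marked in its top; may be absent
- block4_c (a point): centre of a square steel gauge block, 24 x 24 mm (x, y) and 28 mm high (z), 0.12 kg, a dark tie-rod hole marked in its top; may be absent
Not all that is in view belongs to the job. What is shaped like the part that bears block1_c but pink or turquoise is not meant.

How it is judged:
By the outcome, as a careful person would: the job done as asked, in the order asked, and still so for the second after the job is handed in, with the robot touching nothing.
Of block1, block2, block3, block4 only 3 to 4 are there at a start; the rules pass over those that are not, and their reading is None.
At some moment in a run one of block1, block2, block3, block4, cover may be knocked a few centimetres aside while the robot is not near it.
Once in a run the grip may slacken for a moment while it holds something.
It also fails if it takes over 192 s, if anything falls off the work surface, if the arm or the gripper's body presses on something with over 40 N, if the wrist force passes 120 N, or if a joint passes its speed limit or range.

## Working session

There is one attempt and no reset: what is moved stays moved. The work goes in short steps, Python scripts to look and compute and a tool call to move; the robot and the scene stay as the last step left them, time stands still between calls to the robot, and variables do not carry over. Pictures are saved under pics/ and viewed, at most 14 in all, crops included, and the job is handed in when it is done.

Besides the shell and the picture viewer there is one more tool, called after "Emit:" by a JSON object that holds its "op" and its "data", one argument or row to a line. arm_command: Moves the arm, as the interface text tells. Its arguments: {"type":"object","properties":{"deltas":{"type":"array","items":{"type":"array"}},"newtons":{"type":"number"}},"required":["deltas"]}

```bash
ls; mkdir -p pics; cat > h.py <<'E'
import numpy as np, cv2
from scipy.spatial.transform import Rotation as R
from workcell import bot
def cam(f, st=None):
    """world->cam R,t"""
    if 'T_tool_cam' in f:
        T=np.eye(4); T[:3,:3]=R.from_euler('xyz',st['tool_rot']).as_matrix(); T[:3,3]=st['position']
        W=np.linalg.inv(T@np.array(f['T_tool_cam'])); return W[:3,:3],W[:3,3]
    return cv2.Rodrigues(np.array(f['rvec'],float))[0],np.array(f['tvec'],float).ravel()
def ray(f,px,z,st=None):
    Rm,t=cam(f,st); K=np.array(f['K']); c=-Rm.T@t
    d=Rm.T@np.linalg.inv(K)@np.array([px[0],px[1],1.]); return c+d*(z-c[2])/d[2]
def proj(f,P,st=None):
    Rm,t=cam(f,st); p=(np.array(f['K'])@(Rm@np.atleast_2d(P).T+t[:,None])); return (p[:2]/p[2]).T
def shot(name,fn=None):
    st=bot.observe(); f=bot.grab_frame(name)
    if fn: cv2.imwrite('pics/'+fn,cv2.cvtColor(f['frame'],cv2.COLOR_RGB2BGR))
    return f,st
E
python3 - <<'E'
from h import *
st=bot.observe(); print({k:np.round(v,3).tolist() for k,v in st.items()})
for n in ['scene','top']:
    f,st=shot(n,n+'0.png')
    for o,z in [('case',0),('lid_bar',.101),('lid_hinge',.095),('knee_knob',.146),('cover_grip',.02),('block1_c',.01),('block2_c',.011),('block3_c',.013),('block4_c',.014),('vee_c',.024),('mic_c',.01),('spring_c',.025),('parallel_c',.0125)]:
        for m in bot.mark_of(o,f)[:5]:
            if m['p']>.2: print(n,o,round(m['p'],2),np.round(m['at']),np.round(ray(f,m['at'],z),3))
E
```

```text
pics
{'clock': 0.0, 'qpos': [1.14, 0.522, -0.036, 1.6, 0.021, 1.021, -0.113], 'qd': [0.002, 0.002, -0.001, -0.001, -0.001, -0.001, -0.0], 'joint_efforts': [-0.002, -92.708, 1.979, -36.992, 0.018, 0.008, -0.0], 'position': [0.221, -0.585, 0.404], 'tool_rot': [-3.14, 0.0, 0.361], 'force': [0.499, 0.183, 0.877], 'moment': [0.018, -0.016, 0.006], 'finger_force': 0.0, 'grip_width': 0.085}
scene case 0.96 [416. 315.] [0.615 0.215 0.   ]
scene case 0.53 [180. 266.] [ 0.551 -0.277  0.   ]
scene lid_bar 0.68 [353. 282.] [0.614 0.083 0.101]
scene lid_bar 0.31 [382. 200.] [0.415 0.133 0.101]
scene lid_hinge 0.55 [482. 290.] [0.603 0.317 0.095]
scene knee_knob 0.72 [383. 200.] [0.453 0.13  0.146]
scene cover_grip 0.92 [251. 281.] [ 0.585 -0.116  0.02 ]
scene cover_grip 0.35 [180. 262.] [ 0.555 -0.271  0.02 ]
scene block1_c 0.74 [191. 232.] [ 0.468 -0.273  0.01 ]
scene block1_c 0.72 [220. 205.] [ 0.387 -0.226  0.01 ]
scene block1_c 0.48 [198. 188.] [ 0.342 -0.288  0.01 ]
scene block1_c 0.44 [185. 203.] [ 0.391 -0.307  0.01 ]
scene block2_c 0.65 [139. 258.] [ 0.549 -0.363  0.011]
scene block3_c 0.
[... 847 characters left out ...]
47  -0.262  0.01 ]
top block1_c 0.71 [451. 350.] [ 0.334 -0.282  0.01 ]
top block1_c 0.63 [428. 324.] [ 0.39  -0.231  0.01 ]
top block1_c 0.54 [461. 322.] [ 0.394 -0.306  0.01 ]
top block1_c 0.24 [402. 351.] [ 0.33  -0.174  0.01 ]
top block2_c 0.43 [485. 252.] [ 0.554 -0.364  0.011]
top block3_c 0.69 [487. 182.] [ 0.718 -0.374  0.013]
top block3_c 0.55 [486. 288.] [ 0.472 -0.363  0.013]
top block3_c 0.49 [442. 287.] [ 0.472 -0.264  0.013]
top block4_c 0.69 [445. 250.] [ 0.557 -0.271  0.014]
top vee_c 0.73 [324. 131.] [0.831 0.007 0.024]
top mic_c 0.89 [402. 351.] [ 0.33  -0.174  0.01 ]
top spring_c 0.58 [329. 309.] [ 0.42  -0.011  0.025]
top parallel_c 0.63 [487. 180.] [ 0.722 -0.373  0.012]
```

View pics/top0.png

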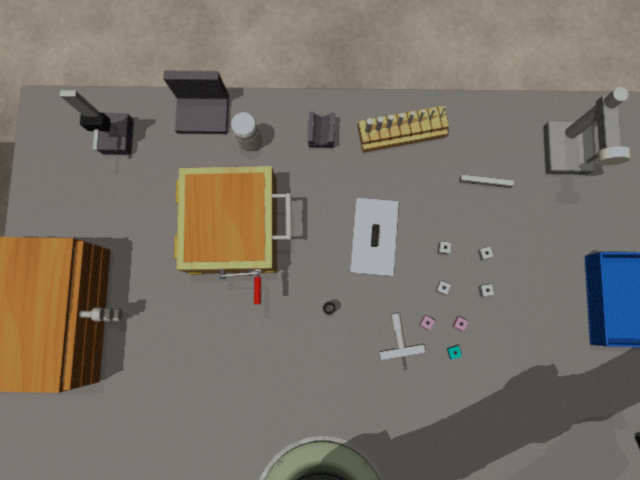

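View pics/scene0.png

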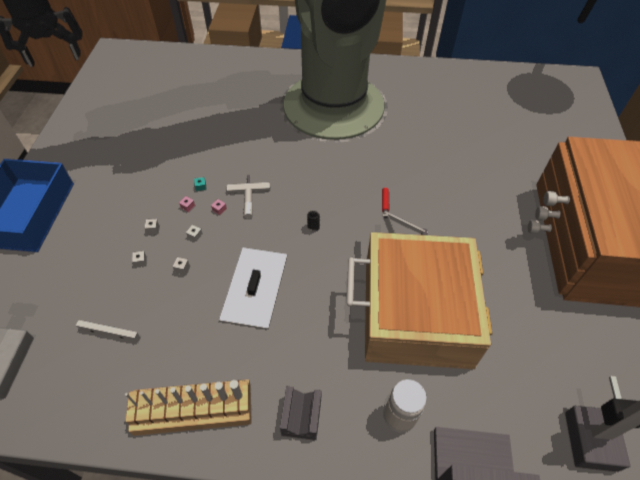

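Top view: the beech case is at (227,220), with its white pull bar at (289,217) and the red knob at (258,290). The cover is at (375,237).

- **Could be taken for a block:** steel with a dark hole at (445,247), (487,253), (444,288) and (487,290); pink at (428,322) and (461,323); turquoise at (455,352). I choose the four steel ones.
- **Could be taken for the lid bar:** the case's bar at (289,217), the chest's knobs at (105,315) and the red knob at (258,290). I choose (289,217).

```bash
cat >> h.py <<'E'
from scipy.optimize import least_squares
CP={'case':(0,0,0),'lid_bar':(-.135,0,.101),'lid_hinge':(.1,0,.095),'knee_knob':(-.075,.157,.146)}
def cw(p,c):  # case->world, c=(x,y,yaw)
    p=np.array(p,float); s,k=np.sin(c[2]),np.cos(c[2]); return np.array([c[0]+k*p[0]-s*p[1],c[1]+s*p[0]+k*p[1],p[2]])
def plan(p,yaw,zg=None):
    """grip-point world p and tool yaw, tool down: turn then total shift in tool axes, cm"""
    st=bot.observe(); Rm=R.from_euler('xyz',st['tool_rot']); Rt=R.from_euler('xyz',[np.pi,0,yaw])
    rv=(Rm.inv()*Rt).as_rotvec(); tcp=np.array(p)+[0,0,.155]
    d=Rt.inv().apply(tcp-st['position'])*100
    print('turn',np.round(rv,3),'shift(after turn)',np.round(d,2),'n rows>=',int(np.ceil(np.linalg.norm(d)/4.5)))
E
python3 - <<'E'
from h import *
obs=[]
for n in ['scene','top']:
    f,st=shot(n)
    for o in CP:
        m=bot.mark_of(o,f)[0]; obs.append((f,o,np.array(m['at'])))
def res(c): return np.concatenate([proj(f,cw(CP[o],c))[0]-a for f,o,a in obs])
s=least_squares(res,[.604,.207,1.6],loss='soft_l1',x_scale=[.1,.1,1]); print(s.x,np.round(s.fun,1))
np.save('case.npy',s.x)
plan(cw((-.135,0,.25),s.x),s.x[2]-np.pi/2)
im=cv2.cvtColor(f['frame'],cv2.COLOR_RGB2BGR)[110:370,160:505]
cv2.imwrite('pics/crop0.png',cv2.resize(im,None,fx=2.3,fy=2.3,interpolation=cv2.INTER_CUBIC))
E
```

```text
[0.60668671 0.21468824 1.61311657] [-0.6 -2.7  2.1  0.5 -0.2  1.4  0.6  0.9  0.   0.   1.8 -1.8  0.2  1.
 -0.2  3.7]
turn [ 0.    -0.     0.318] shift(after turn) [ 4.195e+01 -6.474e+01 -3.000e-02] n rows>= 18
```

View pics/crop0.png

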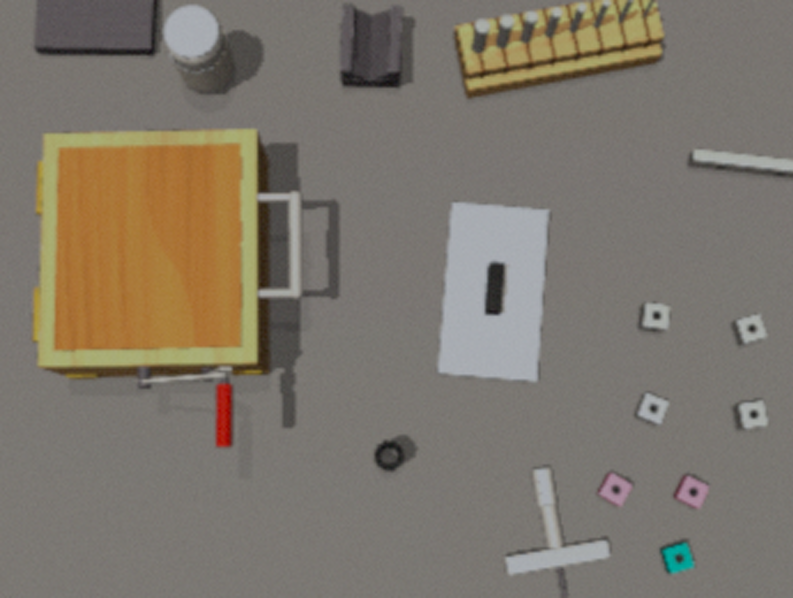

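The crop confirms the bar at (294,243) on the beech case and four steel blocks, apart from the pink and turquoise ones. Moving over the bar.

Emit:
{"op": "arm_command", "data": {
  "deltas": [
    [[0,0,0],[0,0,0.106],8.5],
    [[0,0,0],[0,0,0.106],8.5],
    [[0,0,0],[0,0,0.106],8.5],
    [[2.47,-3.8,0],[0,0,0],8.5],
    [[2.47,-3.8,0],[0,0,0],8.5],
    [[2.47,-3.8,0],[0,0,0],8.5],
    [[2.47,-3.8,0],[0,0,0],8.5],
    [[2.47,-3.8,0],[0,0,0],8.5],
    [[2.47,-3.8,0],[0,0,0],8.5],
    [[2.47,-3.8,0],[0,0,0],8.5],
    [[2.47,-3.8,0],[0,0,0],8.5],
    [[2.47,-3.8,0],[0,0,0],8.5],
    [[2.47,-3.8,0],[0,0,0],8.5],
    [[2.47,-3.8,0],[0,0,0],8.5],
    [[2.47,-3.8,0],[0,0,0],8.5],
    [[2.47,-3.8,0],[0,0,0],8.5],
    [[2.47,-3.8,0],[0,0,0],8.5],
    [[2.47,-3.8,0],[0,0,0],8.5],
    [[2.47,-3.8,0],[0,0,0],8.5],
    [[2.47,-3.8,0],[0,0,0],8.5]
  ]
}}

```text
clock: 3.9
position: [0.6132, 0.0803, 0.4048]
tool_rot: [3.142, -0.0, 0.043]
force: [0.4, -1.4, 0.6]
grip_width: 0.0851
finger_force: 0.0
```

```bash
python3 - <<'E'
from h import *
c=np.load('case.npy'); f,st=shot('wrist','w1.png'); print(np.round(st['position'],3),np.round(st['tool_rot'],3),st['clock'])
for o in CP:
    for m in bot.mark_of(o,f)[:2]: print(o,round(m['p'],2),m['at'],'world',np.round(ray(f,m['at'],CP[o][2],st),4),'exp',np.round(cw(CP[o],c),4))
plan(cw(CP['lid_bar'],c),c[2]-np.pi/2)
E
```

```text
[0.613 0.08  0.405] [ 3.142 -0.     0.043] 3.9
case 0.87 [189.8, 206.4] world [0.6065 0.2149 0.    ] exp [0.6067 0.2147 0.    ]
lid_bar 0.57 [322.4, 231.6] world [0.6116 0.0801 0.101 ] exp [0.6124 0.0798 0.101 ]
lid_hinge 0.9 [14.7, 228.8] world [0.6021 0.317  0.095 ] exp [0.6025 0.3146 0.095 ]
turn [0.    0.001 0.001] shift(after turn) [ 1.000e-02 -1.400e-01  1.484e+01] n rows>= 4
```

View pics/w1.png

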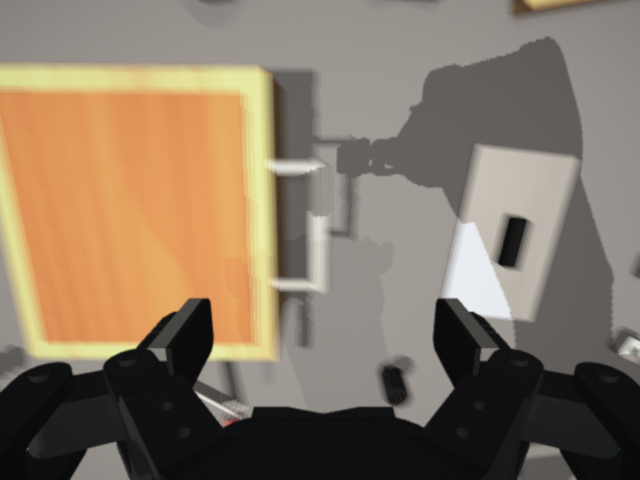

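The wrist view puts the bar at (320,225) centred between the fingers, and it agrees with the fit to 1-2 mm. Descending with a narrowed opening.

Emit:
{"op": "arm_command", "data": {
  "deltas": [
    [[0,0,2],[0,0,0],2.6],
    [[0,-0.1,2],[0,0,0],2.6],
    [[0,0,2],[0,0,0],2.6],
    [[0,0,2],[0,0,0],2.6],
    [[0,0,1],[0,0,0],2.6],
    [[0,0,1],[0,0,0],2.6],
    [[0,0,1],[0,0,0],2.6],
    [[0,0,1],[0,0,0],2.6],
    [[0,0,1],[0,0,0],2.6],
    [[0,0,1],[0,0,0],2.6],
    [[0,0,0.8],[0,0,0],2.6],
    [[0,0,0],[0,0,0],2.6],
    [[0,0,0],[0,0,0],0.8],
    [[0,0,0],[0,0,0],0.8],
    [[0,0,0],[0,0,0],0.8],
    [[0,0,0],[0,0,0],0.8],
    [[0,0,0],[0,0,0],0.8],
    [[0,0,0],[0,0,0],0.8]
  ],
  "newtons": 40
}}

```text
clock: 5.95
position: [0.6125, 0.0794, 0.2569]
tool_rot: [3.141, -0.0, 0.043]
force: [-1.1, -4.3, 0.8]
grip_width: 0.0103
finger_force: 39.2
```

Emit:
{"op": "arm_command", "data": {
  "deltas": [
    [[0,-0.08,-1.41],[0,0,0],0.8],
    [[0,-0.16,-1.4],[0,0,0],0.8],
    [[0,-0.25,-1.39],[0,0,0],0.8],
    [[0,-0.33,-1.37],[0,0,0],0.8],
    [[0,-0.41,-1.35],[0,0,0],0.8],
    [[0,-0.49,-1.32],[0,0,0],0.8],
    [[0,-0.57,-1.29],[0,0,0],0.8],
    [[0,-0.65,-1.25],[0,0,0],0.8],
    [[0,-0.72,-1.21],[0,0,0],0.8],
    [[0,-0.79,-1.17],[0,0,0],0.8]
  ]
}}

```text
clock: 6.95
position: [0.6108, 0.1228, 0.3898]
tool_rot: [3.139, -0.001, 0.041]
force: [2.8, -11.5, 2.9]
grip_width: 0.01
finger_force: 39.0
```

Emit:
{"op": "arm_command", "data": {
  "deltas": [
    [[0,-0.86,-1.12],[0,0,0],0.8],
    [[0,-0.92,-1.06],[0,0,0],0.8],
    [[0,-0.99,-1.01],[0,0,0],0.8],
    [[0,-1.05,-0.94],[0,0,0],0.8],
    [[0,-1.1,-0.88],[0,0,0],0.8],
    [[0,-1.15,-0.81],[0,0,0],0.8],
    [[0,-1.2,-0.74],[0,0,0],0.8],
    [[0,-1.24,-0.67],[0,0,0],0.8],
    [[0,-1.28,-0.6],[0,0,0],0.8],
    [[0,-1.31,-0.52],[0,0,0],0.8]
  ]
}}

```text
clock: 7.95
position: [0.6064, 0.2346, 0.4744]
tool_rot: [3.141, -0.004, 0.042]
force: [10.7, -3.9, 5.0]
grip_width: 0.0103
finger_force: 41.7
```

Emit:
{"op": "arm_command", "data": {
  "deltas": [
    [[0,-0.66,-0.23],[0,0,0],0.8],
    [[0,-0.67,-0.21],[0,0,0],0.8],
    [[0,-0.67,-0.19],[0,0,0],0.8],
    [[0,-0.68,-0.17],[0,0,0],0.8],
    [[0,-0.5,-0.1],[0,0,0],0.8],
    [[0,0,0],[0,0,0],0.8],
    [[0,0,0],[0,0,0],0.8],
    [[0,0,0],[0,0,0],0.8]
  ]
}}

```text
clock: 8.75
position: [0.6053, 0.2655, 0.4824]
tool_rot: [3.141, -0.004, 0.041]
force: [10.2, -8.3, 6.4]
grip_width: 0.0108
finger_force: 42.2
```

```bash
python3 - <<'E'
from h import *
c=np.load('case.npy'); f,st=shot('scene','s1.png'); print(st['position'],st['force'])
pin=np.array([-.05,.157,.075])
for o,ln in [('knee_knob',0),('lid_bar',0)]:
    for m in bot.mark_of(o,f)[:2]: print(o,m['p'],m['at'])
for a in [109,60,50,40,34]: print(a,proj(f,cw(pin+.075*np.array([-np.cos(np.radians(a)),0,np.sin(np.radians(a))])*[-1,1,1],c))[0])
im=cv2.imread('pics/s1.png')[100:380,300:560]; cv2.imwrite('pics/s1c.png',cv2.resize(im,None,fx=2.1,fy=2.1))
E
```

```text
[0.60532504 0.26551492 0.48243816] [10.21345636 -8.27861741  6.36484914]
knee_knob 0.72 [406.4, 297.0]
knee_knob 0.66 [424.5, 206.7]
lid_bar 0.83 [489.8, 208.1]
109 [385.19760548 200.1126598 ]
60 [417.18353517 203.61230986]
50 [422.11346337 206.37433213]
40 [426.06423682 209.64030041]
34 [427.91528714 211.79116641]
```

View pics/s1c.png

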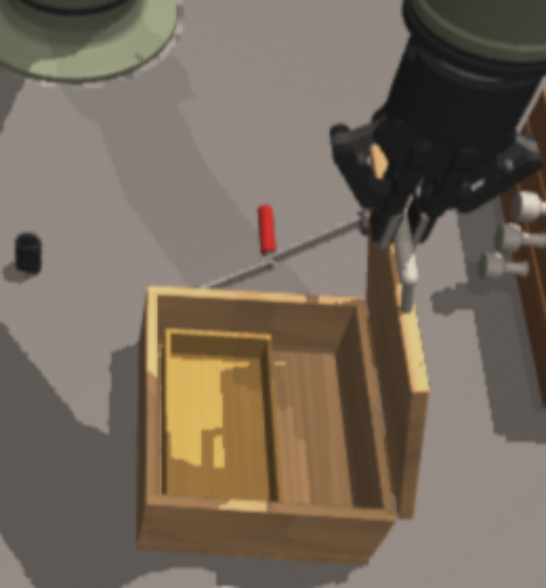

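The crop shows the lid up and the knee (knob at 267,230) about straight. I pull a little further so that it sags past straight.

Emit:
{"op": "arm_command", "data": {
  "deltas": [
    [[0,-0.4,-0.1],[0,0,0],0.8],
    [[0,-0.4,-0.1],[0,0,0],0.8],
    [[0,0,0],[0,0,0],0.8],
    [[0,0,0],[0,0,0],0.8],
    [[0,0,0],[0,0,0],0.8],
    [[0,0,0],[0,0,0],0.8],
    [[0,0,0],[0,0,0],0.8],
    [[0,0,0],[0,0,0],0.8]
  ]
}}

```text
clock: 9.7
position: [0.6055, 0.2702, 0.4834]
tool_rot: [3.134, -0.002, 0.038]
force: [6.5, -29.0, 2.6]
grip_width: 0.01
finger_force: 42.2
```

```bash
python3 - <<'E'
from h import *
f,st=shot('scene','s2.png'); print(st['position'],st['force'])
for m in bot.mark_of('knee_knob',f)[:3]: print(m['p'],m['at'])
E
```

```text
[0.60554228 0.27020402 0.48336263] [  6.45110833 -29.01195366   2.62648301]
0.79 [427.2, 208.5]
0.3 [254.0, 286.8]
```

Emit:
{"op": "arm_command", "data": {
  "deltas": [
    [[0,0.3,0],[0,0,0],0.8],
    [[0,0.3,0],[0,0,0],0.8],
    [[0,0.3,0],[0,0,0],0.8],
    [[0,0.3,0],[0,0,0],0.8],
    [[0,0.3,0.1],[0,0,0],0.8],
    [[0,0,0],[0,0,0],0.8],
    [[0,0,0],[0,0,0],0.8],
    [[0,0,0],[0,0,0],0.8]
  ]
}}

```text
clock: 10.6
position: [0.6054, 0.2608, 0.482]
tool_rot: [-3.139, -0.003, 0.044]
force: [17.6, 8.6, -13.3]
grip_width: 0.0106
finger_force: 40.5
```

```bash
python3 - <<'E'
from h import *
f,st=shot('scene','s2.png'); print(st['position'],st['force'])
for m in bot.mark_of('knee_knob',f)[:3]: print(m['p'],m['at'])
E
```

```text
[0.60536667 0.26081087 0.4819542 ] [ 17.61724741   8.5552831  -13.28678475]
0.95 [427.6, 209.3]
0.37 [252.8, 283.7]
```

Emit:
{"op": "arm_command", "data": {
  "deltas": [
    [[0,0,0],[0,0,0],3.5],
    [[0,0,0],[0,0,0],3.5],
    [[0,0,0],[0,0,0],3.5],
    [[0,0,-1.5],[0,0,0],3.5],
    [[0,0,-2],[0,0,0],3.5],
    [[0,0,-2],[0,0,0],3.5],
    [[0,1,-2],[0,0,0],3.5],
    [[0,2,0],[0,0,0],3.5],
    [[0,3,0],[0,0,0],3.5],
    [[0,4,0],[0,0,0],5],
    [[0,4,0],[0,0,0],5],
    [[0,4,0],[0,0,0],5],
    [[0,4,0],[0,0,0],5],
    [[0,4,0],[0,0,0],5],
    [[0,4,0],[0,0,0],5]
  ]
}}

```text
clock: 12.2
position: [0.617, -0.0421, 0.5567]
tool_rot: [-3.142, 0.0, 0.042]
force: [1.0, 0.4, -0.6]
grip_width: 0.0503
finger_force: 0.0
```

```bash
python3 - <<'E'
from h import *
c=np.load('case.npy')
th=1.323; print('bar exp',cw((.1-.235*np.cos(th)+.006*np.sin(th),0,.095+.235*np.sin(th)+.006*np.cos(th)),c))
for n in ['scene','top']:
  f,st=shot(n,n+'2.png'); print(st['position'],st['force'])
  P=cw((.1-.235*np.cos(th)+.006*np.sin(th),0,.095+.235*np.sin(th)+.006*np.cos(th)),c)
  print('bar',proj(f,P),'knob',proj(f,cw((.012,.157,.117),c)))
  for o in ['knee_knob','lid_bar']:
    for m in bot.mark_of(o,f)[:2]: print(o,m['p'],m['at'])
# blocks from top
for o,z in [('block1_c',.012),('block2_c',.012),('block3_c',.012),('block4_c',.012),('cover_grip',.02)]:
  print(o,[(round(m['p'],2),np.round(ray(f,m['at'],z),3).tolist()) for m in bot.mark_of(o,f)[:6] if m['p']>.3])
plan((.51,-.31,.25),c[2]-np.pi/2)
E
```

```text
bar exp [0.60464838 0.26282381 0.3242936 ]
[ 0.61704427 -0.04209179  0.55673303] [ 0.95937639  0.40880396 -0.60407325]
bar [[487.89562891 206.22786709]] knob [[427.82943033 211.76733284]]
knee_knob 0.83 [429.2, 210.7]
[ 0.61718677 -0.04315261  0.55659325] [ 0.13112379  0.57214482 -0.37371988]
bar [[168.72829308 192.9265992 ]] knob [[216.31044861 291.72833193]]
knee_knob 0.79 [213.9, 291.8]
lid_bar 0.76 [168.4, 191.2]
block1_c [(0.53, [0.381, -0.307, 0.012])]
block2_c [(0.43, [0.553, -0.362, 0.012])]
block3_c [(0.67, [0.469, -0.369, 0.012])]
block4_c [(0.62, [0.473, -0.365, 0.012]), (0.61, [0.556, -0.273, 0.012])]
cover_grip []
turn [-0.    -0.     0.002] shift(after turn) [-11.9   26.6   15.18] n rows>= 8
```

The stay is locked and the lid holds. Now to the blocks.

Emit:
{"op": "arm_command", "data": {
  "deltas": [
    [[-1.5,3.33,1.9],[0,0,0],7],
    [[-1.5,3.33,1.9],[0,0,0],7],
    [[-1.5,3.33,1.9],[0,0,0],7],
    [[-1.5,3.33,1.9],[0,0,0],7],
    [[-1.5,3.33,1.9],[0,0,0],7],
    [[-1.5,3.33,1.9],[0,0,0],7],
    [[-1.5,3.33,1.9],[0,0,0],7],
    [[-1.5,3.33,1.9],[0,0,0],7],
    [[0,0,0],[0,0,0],7],
    [[0,0,0],[0,0,0],7]
  ]
}}

```text
clock: 13.75
position: [0.509, -0.3116, 0.4044]
tool_rot: [-3.141, 0.001, 0.042]
force: [1.1, 0.3, 1.2]
grip_width: 0.0702
finger_force: 0.0
```

```bash
cat >> h.py <<'E'
def blocks(f,st,ztop=.024):
    """bright low-saturation squares: world centre of top face and angle"""
    hsv=cv2.cvtColor(f['frame'],cv2.COLOR_RGB2HSV); 
    m=((hsv[...,2]>165)&(hsv[...,1]<45)).astype(np.uint8)
    m=cv2.morphologyEx(m,cv2.MORPH_CLOSE,np.ones((9,9)))
    out=[]
    for k in cv2.findContours(m,cv2.RETR_EXTERNAL,cv2.CHAIN_APPROX_NONE)[0]:
        if cv2.contourArea(k)<150: continue
        P=np.array([ray(f,p[0],ztop,st)[:2] for p in k],np.float32)
        (cx,cy),(w,h),a=cv2.minAreaRect(P*1000)
        if 16<w<34 and 16<h<34: out.append((round(cx/1000,4),round(cy/1000,4),round(w),round(h),round(np.radians(a),3)))
    return out
E
python3 - <<'E'
from h import *
f,st=shot('wrist','w2.png'); print(st['position'])
for o,z in [('block1_c',.02),('block2_c',.022),('block3_c',.026),('block4_c',.028)]:
  print(o,[(round(m['p'],2),np.round(m['at']).tolist(),np.round(ray(f,m['at'],z/2,st),3).tolist()) for m in bot.mark_of(o,f)[:6] if m['p']>.2])
print(blocks(f,st))
E
```

```text
[ 0.50895243 -0.31156464  0.40444265]
block1_c [(0.76, [278.0, 242.0], [0.471, -0.268, 0.01]), (0.64, [311.0, 314.0], [0.393, -0.304, 0.01]), (0.56, [239.0, 314.0], [0.389, -0.227, 0.01])]
block2_c [(0.78, [375.0, 167.0], [0.55, -0.36, 0.011])]
block3_c [(0.87, [373.0, 249.0], [0.469, -0.364, 0.013])]
block4_c [(0.73, [276.0, 152.0], [0.561, -0.266, 0.014])]
[(0.4659, -0.3604, 25, 24, np.float64(0.153)), (0.4724, -0.2656, 24, 24, np.float64(1.209)), (0.5501, -0.3619, 23, 23, np.float64(0.284)), (0.5609, -0.2677, 25, 25, np.float64(1.44))]
```

View pics/w2.png

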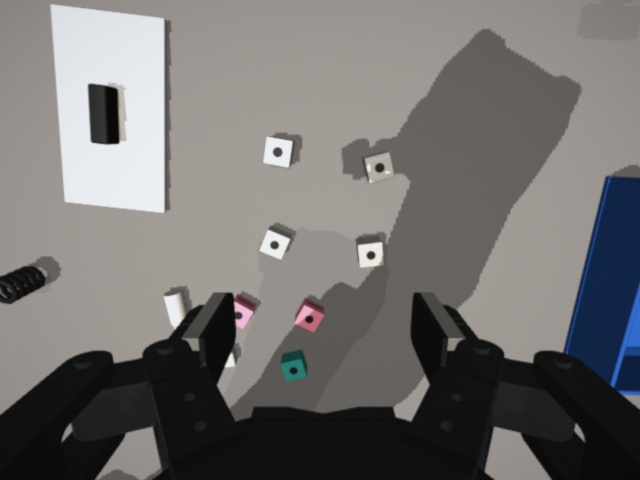

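All four steel blocks are found (278,152), (378,167), (275,243), (370,253), and the squares measure 23-25 mm. Picking block4 first.

```bash
cat > p.py <<'E'
import sys; from h import *
a=[float(v) for v in sys.argv[1:]]; plan(a[:3],a[3])
E
cat >> h.py <<'E'
def rel(p,yaw,q,yaw2):
    Ra=R.from_euler('xyz',[np.pi,0,yaw]);Rb=R.from_euler('xyz',[np.pi,0,yaw2])
    print('then turn',np.round((Ra.inv()*Rb).as_rotvec()[2],3),'shift',np.round(Rb.inv().apply(np.array(q)-p)*100,2))
E
python3 - <<'E'
from h import *
c=np.load('case.npy'); y0=c[2]-np.pi/2
plan((.561,-.267,.1),-.131)
rel((.561,-.267,.17),-.131,cw((-.034,-.057,.17),c),y0)
E
```

```text
turn [ 0.    -0.001  0.175] shift(after turn) [ 4.52 -4.97 15.03] n rows>= 4
then turn -0.173 shift [ 12.3  -44.53  -0.  ]
```

Emit:
{"op": "arm_command", "data": {
  "deltas": [
    [[0,0,0],[0,0,0.088],5.5],
    [[0,0,0],[0,0,0.087],5.5],
    [[1.13,-1.24,3.75],[0,0,0],5.5],
    [[1.13,-1.24,3.75],[0,0,0],5.5],
    [[1.13,-1.24,3.75],[0,0,0],5.5],
    [[1.13,-1.25,3.75],[0,0,0],5.5],
    [[0,0,2.5],[0,0,0],5.5],
    [[0,0,2],[0,0,0],5.5],
    [[0,0,1.5],[0,0,0],5.5],
    [[0,0,1],[0,0,0],5.5],
    [[0,0,0.9],[0,0,0],5.5],
    [[0,0,0],[0,0,0],5.5],
    [[0,0,0],[0,0,0],1.5],
    [[0,0,0],[0,0,0],1.5],
    [[0,0,0],[0,0,0],1.5],
    [[0,0,0],[0,0,0],1.5],
    [[0,0,0],[0,0,0],1.5],
    [[0,0,0],[0,0,0],1.5],
    [[0,0,0],[0,0,0],1.5]
  ],
  "newtons": 60
}}

```text
clock: 15.9
position: [0.5607, -0.2681, 0.1768]
tool_rot: [3.141, -0.001, -0.132]
force: [-1.2, -0.1, 4.9]
grip_width: 0.0232
finger_force: 59.2
```

Emit:
{"op": "arm_command", "data": {
  "deltas": [
    [[0,0,-3],[0,0,0],1.5],
    [[0,0,-4],[0,0,0],1.5],
    [[0,0,-4],[0,0,-0.087],1.5],
    [[0,0,-4],[0,0,-0.086],1.5],
    [[1.12,-4.05,0],[0,0,0],1.5],
    [[1.12,-4.05,0],[0,0,0],1.5],
    [[1.12,-4.05,0],[0,0,0],1.5],
    [[1.12,-4.05,0],[0,0,0],1.5],
    [[1.12,-4.05,0],[0,0,0],1.5],
    [[1.12,-4.05,0],[0,0,0],1.5],
    [[1.12,-4.05,0],[0,0,0],1.5],
    [[1.12,-4.05,0],[0,0,0],1.5],
    [[1.12,-4.05,0],[0,0,0],1.5],
    [[1.12,-4.05,0],[0,0,0],1.5],
    [[1.1,-4.05,0],[0,0,0],1.5],
    [[0,0,0],[0,0,0],1.5],
    [[0,0,0],[0,0,0],1.5]
  ]
}}

```text
clock: 17.6
position: [0.665, 0.1832, 0.3259]
tool_rot: [-3.142, -0.0, 0.043]
force: [-0.0, -0.6, -0.7]
grip_width: 0.0226
finger_force: 59.1
```

```bash
python3 - <<'E'
from h import *
c=np.load('case.npy'); y0=c[2]-np.pi/2
plan(cw((-.034,-.057,.044),c),y0); f,st=shot('wrist','w3.png'); print(st['grip_width'],st['force'])
print([(m['p'],m['at']) for m in bot.mark_of('tray_rim',f)[:2]], proj(f,cw((-.03,0,.058),c),st), [proj(f,cw((-.03+a*.045,b*.083,.058),c),st).round().tolist() for a in(-1,1) for b in (-1,1)])
E
```

```text
turn [-0. -0.  0.] shift(after turn) [1.000e-02 1.000e-02 1.269e+01] n rows>= 3
0.022615913161885836 [-0.01466148 -0.60296427 -0.74913306]
[] [[316.52633793 320.44031946]] [[[386.0, 204.0]], [[376.0, 419.0]], [[246.0, 203.0]], [[258.0, 419.0]]]
```

View pics/w3.png

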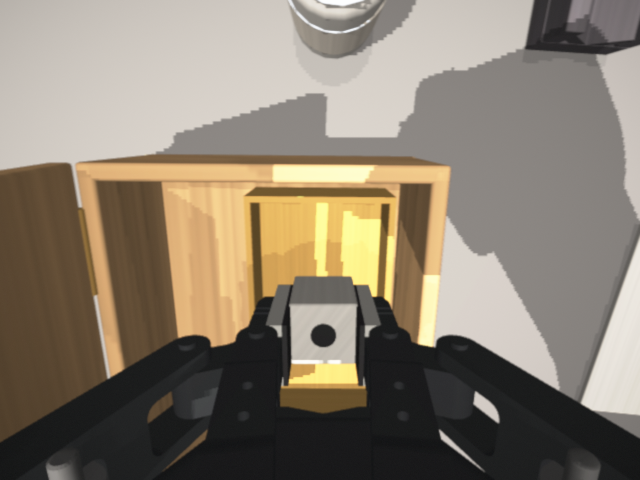

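The wrist view shows the block held at (322,320) over the tray, with the tray interior clear below. Lowering.

Emit:
{"op": "arm_command", "data": {
  "deltas": [
    [[0,0.2,3],[0,0,0],1.5],
    [[0,0,3],[0,0,0],1.5],
    [[0,0,2],[0,0,0],1.5],
    [[0,0,1.5],[0,0,0],1.5],
    [[0,0,1],[0,0,0],1.5],
    [[0,0,1],[0,0,0],1.5],
    [[0,0,0.6],[0,0,0],1.5],
    [[0,0,0.4],[0,0,0],1.5],
    [[0,0,0.2],[0,0,0],1.5],
    [[0,0,0],[0,0,0],1.5],
    [[0,0,0],[0,0,0],1.5]
  ]
}}

```text
clock: 18.8
position: [0.6654, 0.1802, 0.1992]
tool_rot: [-3.141, -0.001, 0.041]
force: [-0.4, -0.3, -0.7]
grip_width: 0.0228
finger_force: 59.2
```

Emit:
{"op": "arm_command", "data": {
  "deltas": [
    [[0,0,0],[0,0,0],3.8],
    [[0,0,0],[0,0,0],3.8],
    [[0,0,0],[0,0,0],3.8],
    [[0,0,-2],[0,0,0],3.8],
    [[0,0,-3],[0,0,0],3.8],
    [[0,0,-3.5],[0,0,0],3.8],
    [[0,0,-3.5],[0,0,0],3.8],
    [[-1.47,4.04,-0.7],[0,0,0],5.5],
    [[-1.47,4.04,-0.7],[0,0,0],5.5],
    [[-1.47,4.04,-0.7],[0,0,0],5.5],
    [[-1.47,4.04,-0.7],[0,0,0],5.5],
    [[-1.47,4.04,-0.7],[0,0,0],5.5],
    [[-1.47,4.04,-0.7],[0,0,0],5.5],
    [[-1.47,4.04,-0.7],[0,0,0],5.5],
    [[-1.47,4.04,-0.7],[0,0,0],5.5],
    [[-1.47,4.04,-0.7],[0,0,0],5.5],
    [[-1.47,4.04,-0.7],[0,0,0],5.5],
    [[-1.47,4.04,-0.7],[0,0,0],5.5],
    [[-1.47,4.04,-0.7],[0,0,0],5.5],
    [[0,0,0],[0,0,0],5.5]
  ]
}}

```text
clock: 20.8
position: [0.5061, -0.3171, 0.4041]
tool_rot: [3.138, -0.001, 0.033]
force: [-0.4, 0.7, -0.5]
grip_width: 0.055
finger_force: 0.0
```

```bash
cat > nb.py <<'E'
from h import *; import sys
c=np.load('case.npy'); y0=c[2]-np.pi/2; ys=float(sys.argv[1])
f,st=shot('wrist',sys.argv[2] if len(sys.argv)>2 else 'tmp.png'); print(np.round(st['position'],4))
for b in blocks(f,st):
    a=(b[4]+np.pi/4)%(np.pi/2)-np.pi/4; p=np.array([b[0],b[1],.021]); print(b); plan(p,a); rel(p,a,cw((-.036,ys,.021),c),y0)
E
python3 nb.py -.019
```

```text
[ 0.5061 -0.3171  0.4041]
(0.4659, -0.3597, 25, 24, np.float64(0.172))
turn [ 0.002 -0.001 -0.136] shift(after turn) [-4.87  3.77 22.75] n rows>= 6
then turn 0.13 shift [ 18.4  -53.19  -0.  ]
(0.4723, -0.2645, 26, 25, np.float64(1.207))
turn [ 0.001 -0.001  0.4  ] shift(after turn) [-5.05 -3.39 22.75] n rows>= 6
then turn -0.406 shift [ 17.35 -43.71  -0.  ]
(0.5512, -0.3613, 22, 22, np.float64(0.306))
turn [ 0.002 -0.    -0.27 ] shift(after turn) [ 2.75  5.81 22.75] n rows>= 6
then turn 0.264 shift [  9.88 -53.71  -0.  ]
```

Emit:
{"op": "arm_command", "data": {
  "deltas": [
    [[0,0,0],[0,0,0.133],5.5],
    [[0,0,0],[0,0,0.133],5.5],
    [[0,0,0],[0,0,0.134],5.5],
    [[-1.26,-0.85,3.75],[0,0,0],5.5],
    [[-1.26,-0.85,3.75],[0,0,0],5.5],
    [[-1.26,-0.85,3.75],[0,0,0],5.5],
    [[-1.26,-0.85,3.75],[0,0,0],5.5],
    [[0,0,2.5],[0,0,0],5.5],
    [[0,0,2],[0,0,0],5.5],
    [[0,0,1.5],[0,0,0],5.5],
    [[0,0,1],[0,0,0],5.5],
    [[0,0,0.7],[0,0,0],5.5],
    [[0,0,0.1],[0,0,0],5.5],
    [[0,0,0],[0,0,0],1.5],
    [[0,0,0],[0,0,0],1.5],
    [[0,0,0],[0,0,0],1.5],
    [[0,0,0],[0,0,0],1.5],
    [[0,0,0],[0,0,0],1.5],
    [[0,0,0],[0,0,0],1.5]
  ]
}}

```text
clock: 22.75
position: [0.4737, -0.262, 0.1757]
tool_rot: [3.142, -0.001, -0.359]
force: [-1.0, 0.0, 8.1]
grip_width: 0.0227
finger_force: 59.0
```

```bash
python3 - <<'E'
from h import *
c=np.load('case.npy'); plan(cw((-.036,-.019,.17),c),c[2]-np.pi/2)
E
```

```text
turn [ 0.    -0.001 -0.402] shift(after turn) [ 17.2  -43.47 -14.93] n rows>= 11
```

Emit:
{"op": "arm_command", "data": {
  "deltas": [
    [[0,0,-3],[0,0,0],1.5],
    [[0,0,-4],[0,0,-0.134],1.5],
    [[0,0,-4],[0,0,-0.134],1.5],
    [[0,0,-3.9],[0,0,-0.134],1.5],
    [[1.56,-3.95,0],[0,0,0],1.5],
    [[1.56,-3.95,0],[0,0,0],1.5],
    [[1.56,-3.95,0],[0,0,0],1.5],
    [[1.56,-3.95,0],[0,0,0],1.5],
    [[1.56,-3.95,0],[0,0,0],1.5],
    [[1.56,-3.95,0],[0,0,0],1.5],
    [[1.56,-3.95,0],[0,0,0],1.5],
    [[1.56,-3.95,0],[0,0,0],1.5],
    [[1.56,-3.95,0],[0,0,0],1.5],
    [[1.56,-3.95,0],[0,0,0],1.5],
    [[1.57,-3.97,0],[0,0,0],1.5],
    [[0,0,0],[0,0,0],1.5],
    [[0,0,0],[0,0,0],1.5],
    [[0,0,0],[0,0,0],1.5]
  ]
}}

```text
clock: 24.55
position: [0.6264, 0.1788, 0.324]
tool_rot: [3.141, -0.0, 0.042]
force: [0.1, -0.4, -1.0]
grip_width: 0.0227
finger_force: 59.3
```

```bash
python3 - <<'E'
from h import *
c=np.load('case.npy'); plan(cw((-.036,-.019,.0435),c),c[2]-np.pi/2); print(bot.observe()['grip_width'])
E
```

```text
turn [ 0.001 -0.    -0.001] shift(after turn) [ 0.08 -0.07 12.55] n rows>= 3
0.0227412061828785
```

Lower, then release and go back in the next call.

Emit:
{"op": "arm_command", "data": {
  "deltas": [
    [[0,0,3],[0,0,0],1.5],
    [[0,0,3],[0,0,0],1.5],
    [[0,0,2],[0,0,0],1.5],
    [[0,0,1.5],[0,0,0],1.5],
    [[0,0,1],[0,0,0],1.5],
    [[0,0,1],[0,0,0],1.5],
    [[0,0,0.6],[0,0,0],1.5],
    [[0,0,0.4],[0,0,0],1.5],
    [[0,0,0],[0,0,0],1.5],
    [[0,0,0],[0,0,0],1.5],
    [[0,0,0],[0,0,0],3.8],
    [[0,0,0],[0,0,0],3.8],
    [[0,0,0],[0,0,0],3.8],
    [[0,0,-2],[0,0,0],3.8],
    [[0,0,-3],[0,0,0],3.8],
    [[0,0,-4],[0,0,0],3.8],
    [[0,0,-4],[0,0,0],3.8]
  ]
}}

```text
clock: 26.25
position: [0.6263, 0.1797, 0.3306]
tool_rot: [-3.142, -0.0, 0.043]
force: [0.0, 0.1, 0.6]
grip_width: 0.038
finger_force: 0.0
```

```bash
python3 p.py .50 -.36 .25 .042
```

```text
turn [-0.    -0.     0.001] shift(after turn) [-14.89  53.39  -7.44] n rows>= 13
```

Emit:
{"op": "arm_command", "data": {
  "deltas": [
    [[-1.15,4.1,-0.57],[0,0,0],5.5],
    [[-1.15,4.1,-0.57],[0,0,0],5.5],
    [[-1.15,4.1,-0.57],[0,0,0],5.5],
    [[-1.15,4.1,-0.57],[0,0,0],5.5],
    [[-1.15,4.1,-0.57],[0,0,0],5.5],
    [[-1.15,4.1,-0.57],[0,0,0],5.5],
    [[-1.15,4.1,-0.57],[0,0,0],5.5],
    [[-1.15,4.1,-0.57],[0,0,0],5.5],
    [[-1.15,4.1,-0.57],[0,0,0],5.5],
    [[-1.15,4.1,-0.57],[0,0,0],5.5],
    [[-1.15,4.1,-0.57],[0,0,0],5.5],
    [[-1.15,4.1,-0.57],[0,0,0],5.5],
    [[-1.15,4.1,-0.57],[0,0,0],5.5],
    [[0,0,0],[0,0,0],5.5],
    [[0,0,0],[0,0,0],5.5]
  ]
}}

```text
clock: 27.75
position: [0.4994, -0.36, 0.4033]
tool_rot: [3.141, -0.001, 0.041]
force: [-0.1, 0.9, -0.1]
grip_width: 0.0551
finger_force: 0.0
```

```bash
python3 nb.py .019 w4.png
```

```text
[ 0.4994 -0.36    0.4033]
(0.4658, -0.36, 24, 24, np.float64(0.169))
turn [-0.    -0.    -0.126] shift(after turn) [-3.38 -0.46 22.71] n rows>= 6
then turn 0.127 shift [ 14.61 -53.22  -0.  ]
(0.5506, -0.362, 24, 24, np.float64(0.298))
turn [-0.    -0.    -0.255] shift(after turn) [ 4.75  1.79 22.71] n rows>= 6
then turn 0.256 shift [  6.14 -53.78  -0.  ]
```

Block3 next (yaw 0.169).

Emit:
{"op": "arm_command", "data": {
  "deltas": [
    [[0,0,0],[0,0,-0.126],5.5],
    [[-0.85,-0.12,3.75],[0,0,0],5.5],
    [[-0.85,-0.12,3.75],[0,0,0],5.5],
    [[-0.85,-0.11,3.75],[0,0,0],5.5],
    [[-0.84,-0.11,3.75],[0,0,0],5.5],
    [[0,0,2.5],[0,0,0],5.5],
    [[0,0,2],[0,0,0],5.5],
    [[0,0,1.5],[0,0,0],5.5],
    [[0,0,1],[0,0,0],5.5],
    [[0,0,0.6],[0,0,0],5.5],
    [[0,0,0.1],[0,0,0],5.5],
    [[0,0,0],[0,0,0],1.5],
    [[0,0,0],[0,0,0],1.5],
    [[0,0,0],[0,0,0],1.5],
    [[0,0,0],[0,0,0],1.5],
    [[0,0,0],[0,0,0],1.5],
    [[0,0,0],[0,0,0],1.5],
    [[0,0,-3],[0,0,0],1.5],
    [[0,0,-4],[0,0,0],1.5]
  ]
}}

```text
clock: 29.7
position: [0.4653, -0.3599, 0.2458]
tool_rot: [-3.14, 0.002, 0.169]
force: [-0.1, -0.5, -0.6]
grip_width: 0.0228
finger_force: 59.0
```

```bash
python3 - <<'E'
from h import *
c=np.load('case.npy'); plan(cw((-.036,.019,.17),c),c[2]-np.pi/2)
E
```

```text
turn [-0.002  0.002  0.127] shift(after turn) [ 14.66 -53.21  -7.92] n rows>= 13
```

Emit:
{"op": "arm_command", "data": {
  "deltas": [
    [[0,0,-4],[0,0,0.127],1.5],
    [[0,0,-3.9],[0,0,0],1.5],
    [[1.13,-4.09,0],[0,0,0],1.5],
    [[1.13,-4.09,0],[0,0,0],1.5],
    [[1.13,-4.09,0],[0,0,0],1.5],
    [[1.13,-4.09,0],[0,0,0],1.5],
    [[1.13,-4.09,0],[0,0,0],1.5],
    [[1.13,-4.09,0],[0,0,0],1.5],
    [[1.13,-4.09,0],[0,0,0],1.5],
    [[1.13,-4.09,0],[0,0,0],1.5],
    [[1.13,-4.09,0],[0,0,0],1.5],
    [[1.13,-4.09,0],[0,0,0],1.5],
    [[1.13,-4.09,0],[0,0,0],1.5],
    [[1.13,-4.09,0],[0,0,0],1.5],
    [[1.1,-4.1,0],[0,0,0],1.5],
    [[0,0,0],[0,0,0],1.5],
    [[0,0,0],[0,0,0],1.5],
    [[0,0,0],[0,0,0],1.5]
  ]
}}

```text
clock: 31.5
position: [0.59, 0.1762, 0.3251]
tool_rot: [3.141, -0.0, 0.041]
force: [-0.5, 0.8, -1.1]
grip_width: 0.0225
finger_force: 59.1
```

```bash
python3 - <<'E'
from h import *
c=np.load('case.npy'); plan(cw((-.036,.019,.0435),c),c[2]-np.pi/2); print(bot.observe()['grip_width'])
E
```

```text
turn [ 0.001 -0.    -0.002] shift(after turn) [-0.07 -0.17 12.66] n rows>= 3
0.022490792291822152
```

Emit:
{"op": "arm_command", "data": {
  "deltas": [
    [[0,-0.1,3],[0,0,0],1.5],
    [[0,0,3],[0,0,0],1.5],
    [[0,0,2],[0,0,0],1.5],
    [[0,0,1.5],[0,0,0],1.5],
    [[0,0,1],[0,0,0],1.5],
    [[0,0,1],[0,0,0],1.5],
    [[0,0,0.7],[0,0,0],1.5],
    [[0,0,0.4],[0,0,0],1.5],
    [[0,0,0],[0,0,0],1.5],
    [[0,0,0],[0,0,0],1.5],
    [[0,0,0],[0,0,0],3.8],
    [[0,0,0],[0,0,0],3.8],
    [[0,0,0],[0,0,0],3.8],
    [[0,0,-2],[0,0,0],3.8],
    [[0,0,-3],[0,0,0],3.8],
    [[0,0,-4],[0,0,0],3.8],
    [[0,0,-4],[0,0,0],3.8]
  ]
}}

```text
clock: 33.2
position: [0.5898, 0.1781, 0.3305]
tool_rot: [3.142, 0.0, 0.042]
force: [-0.0, 0.7, -0.1]
grip_width: 0.0383
finger_force: 0.0
```

```bash
python3 p.py .53 -.36 .25 .042
```

```text
turn [ 0.  0. -0.] shift(after turn) [-8.23 53.51 -7.45] n rows>= 13
```

Emit:
{"op": "arm_command", "data": {
  "deltas": [
    [[-0.63,4.12,-0.57],[0,0,0],5.5],
    [[-0.63,4.12,-0.57],[0,0,0],5.5],
    [[-0.63,4.12,-0.57],[0,0,0],5.5],
    [[-0.63,4.12,-0.57],[0,0,0],5.5],
    [[-0.63,4.12,-0.57],[0,0,0],5.5],
    [[-0.63,4.12,-0.57],[0,0,0],5.5],
    [[-0.63,4.12,-0.57],[0,0,0],5.5],
    [[-0.63,4.12,-0.57],[0,0,0],5.5],
    [[-0.63,4.12,-0.57],[0,0,0],5.5],
    [[-0.63,4.12,-0.57],[0,0,0],5.5],
    [[-0.63,4.12,-0.57],[0,0,0],5.5],
    [[-0.63,4.12,-0.57],[0,0,0],5.5],
    [[-0.63,4.12,-0.57],[0,0,0],5.5],
    [[0,0,0],[0,0,0],5.5],
    [[0,0,0],[0,0,0],5.5]
  ]
}}

```text
clock: 34.7
position: [0.5301, -0.3611, 0.4031]
tool_rot: [3.142, -0.0, 0.04]
force: [0.7, -0.0, -1.0]
grip_width: 0.0551
finger_force: 0.0
```

```bash
python3 nb.py .057 w5.png
```

```text
[ 0.5301 -0.3611  0.4031]
(0.5506, -0.3623, 24, 25, np.float64(0.298))
turn [-0.    -0.    -0.256] shift(after turn) [ 1.85  0.81 22.7 ] n rows>= 6
then turn 0.256 shift [  2.34 -53.81  -0.  ]
```

Emit:
{"op": "arm_command", "data": {
  "deltas": [
    [[0,0,0],[0,0,-0.128],5.5],
    [[0,0,0],[0,0,-0.128],5.5],
    [[0.46,0.2,3.75],[0,0,0],5.5],
    [[0.46,0.2,3.75],[0,0,0],5.5],
    [[0.46,0.2,3.75],[0,0,0],5.5],
    [[0.46,0.2,3.75],[0,0,0],5.5],
    [[0,0,2.5],[0,0,0],5.5],
    [[0,0,2],[0,0,0],5.5],
    [[0,0,1.5],[0,0,0],5.5],
    [[0,0,1],[0,0,0],5.5],
    [[0,0,0.6],[0,0,0],5.5],
    [[0,0,0.1],[0,0,0],5.5],
    [[0,0,0],[0,0,0],1.5],
    [[0,0,0],[0,0,0],1.5],
    [[0,0,0],[0,0,0],1.5],
    [[0,0,0],[0,0,0],1.5],
    [[0,0,0],[0,0,0],1.5],
    [[0,0,0],[0,0,0],1.5],
    [[0,0,-3],[0,0,0],1.5],
    [[0,0,-4],[0,0,0],1.5]
  ]
}}

```text
clock: 36.75
position: [0.5499, -0.3623, 0.2455]
tool_rot: [-3.139, 0.002, 0.298]
force: [0.3, 0.1, -0.4]
grip_width: 0.0226
finger_force: 59.1
```

```bash
python3 - <<'E'
from h import *
c=np.load('case.npy'); plan(cw((-.036,.057,.17),c),c[2]-np.pi/2)
E
```

```text
turn [-0.002  0.002  0.255] shift(after turn) [  2.42 -53.81  -7.95] n rows>= 13
```

Emit:
{"op": "arm_command", "data": {
  "deltas": [
    [[0,0,-4],[0,0,0.128],1.5],
    [[0,0,-3.9],[0,0,0.127],1.5],
    [[0.19,-4.14,0],[0,0,0],1.5],
    [[0.19,-4.14,0],[0,0,0],1.5],
    [[0.19,-4.14,0],[0,0,0],1.5],
    [[0.19,-4.14,0],[0,0,0],1.5],
    [[0.19,-4.14,0],[0,0,0],1.5],
    [[0.19,-4.14,0],[0,0,0],1.5],
    [[0.19,-4.14,0],[0,0,0],1.5],
    [[0.19,-4.14,0],[0,0,0],1.5],
    [[0.19,-4.14,0],[0,0,0],1.5],
    [[0.19,-4.14,0],[0,0,0],1.5],
    [[0.19,-4.14,0],[0,0,0],1.5],
    [[0.19,-4.14,0],[0,0,0],1.5],
    [[0.14,-4.13,0],[0,0,0],1.5],
    [[0,0,0],[0,0,0],1.5],
    [[0,0,0],[0,0,0],1.5],
    [[0,0,0],[0,0,0],1.5]
  ]
}}

```text
clock: 38.55
position: [0.5517, 0.175, 0.3252]
tool_rot: [3.141, -0.0, 0.042]
force: [-0.5, -0.8, -0.6]
grip_width: 0.0226
finger_force: 59.3
```

```bash
python3 - <<'E'
from h import *
c=np.load('case.npy'); plan(cw((-.036,.057,.0435),c),c[2]-np.pi/2); print(bot.observe()['grip_width'])
E
```

```text
turn [ 0.    -0.    -0.001] shift(after turn) [-0.04 -0.13 12.67] n rows>= 3
0.022634144843358912
```

Emit:
{"op": "arm_command", "data": {
  "deltas": [
    [[0,-0.1,3],[0,0,0],1.5],
    [[0,0,3],[0,0,0],1.5],
    [[0,0,2],[0,0,0],1.5],
    [[0,0,1.5],[0,0,0],1.5],
    [[0,0,1],[0,0,0],1.5],
    [[0,0,1],[0,0,0],1.5],
    [[0,0,0.7],[0,0,0],1.5],
    [[0,0,0.4],[0,0,0],1.5],
    [[0,0,0],[0,0,0],1.5],
    [[0,0,0],[0,0,0],1.5],
    [[0,0,0],[0,0,0],3.8],
    [[0,0,0],[0,0,0],3.8],
    [[0,0,0],[0,0,0],3.8],
    [[0,0,-2],[0,0,0],3.8],
    [[0,0,-3],[0,0,0],3.8],
    [[0,0,-4],[0,0,0],3.8],
    [[0,0,-4],[0,0,0],3.8],
    [[0,1,-4],[0,0,0],3.8],
    [[0,1,-4],[0,0,0],5],
    [[0,0,0],[0,0,0],5]
  ]
}}

```text
clock: 40.55
position: [0.5534, 0.1558, 0.4145]
tool_rot: [-3.14, -0.008, 0.041]
force: [0.4, 0.7, 0.2]
grip_width: 0.05
finger_force: 0.0
```

```bash
python3 - <<'E'
from h import *
c=np.load('case.npy'); f,st=shot('wrist','w6.png'); print(st['position'],st['tool_rot'])
print('inner',[proj(f,cw((-.03+a*.045,b*.083,.058),c),st).round(1).tolist() for a in(-1,1) for b in (-1,1)])
print('outer',[proj(f,cw((-.03+a*.049,b*.087,.058),c),st).round(1).tolist() for a in(-1,1) for b in (-1,1)])
print('case top outer',[proj(f,cw((a*.1,b*.11,.095),c),st).round(1).tolist() for a in(-1,1) for b in (-1,1)])
f,st=shot('top'); print(f.keys())
print([(m['p'],ray(f,m['at'],.02).round(4)) for m in bot.mark_of('cover_grip',f)[:2]])
E
```

```text
[0.55337198 0.15583252 0.41452259] [-3.13960763 -0.00783804  0.04095129]
inner [[[346.1, 47.1]], [[343.4, 247.5]], [[233.0, 47.3]], [[244.7, 247.6]]]
outer [[[351.3, 41.5]], [[347.7, 251.7]], [[227.7, 41.8]], [[240.6, 251.8]]]
case top outer [[[386.6, -9.6]], [[375.2, 291.0]], [[93.2, -8.9]], [[135.7, 291.1]]]
dict_keys(['frame', 'K', 'rvec', 'tvec', 'shot'])
[(0.96, array([ 0.5872, -0.1153,  0.02  ])), (0.47, array([ 0.7155, -0.3773,  0.02  ]))]
```

View pics/w6.png

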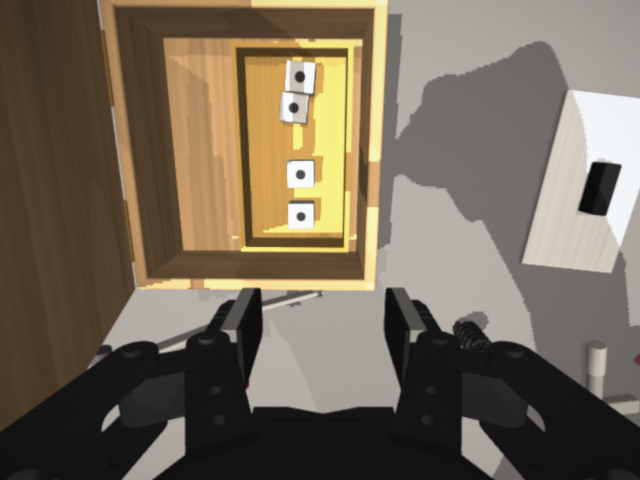

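Four blocks are in the tray: (300,77), (294,107), (300,174), (300,216). The second one has shifted and now lies beside the first. Checking in a crop that it is flat.

```bash
python3 -c "
import cv2
im=cv2.imread('pics/w6.png')[25:265,215:375]; cv2.imwrite('pics/w6c.png',cv2.resize(im,None,fx=2.5,fy=2.5,interpolation=cv2.INTER_CUBIC))"
```

```text
(no output)
```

View pics/w6c.png

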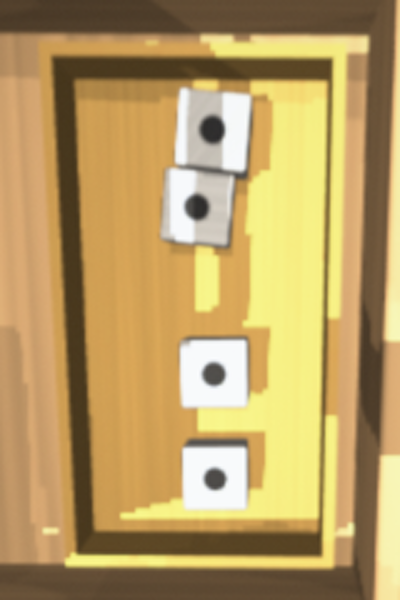

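```bash
cat > tr.py <<'E'
from h import *
import sys
c=np.load('case.npy'); st=bot.observe(); f,st=shot('wrist',sys.argv[1]); print(st['position'])
hsv=cv2.cvtColor(f['frame'],cv2.COLOR_RGB2HSV); m=((hsv[...,2]>120)&(hsv[...,1]<50)).astype(np.uint8)
box=np.int32([proj(f,cw((-.03+a*.043,b*.081,.03),c),st)[0] for a,b in [(-1,-1),(-1,1),(1,1),(1,-1)]])
k=np.zeros_like(m); cv2.fillPoly(k,[box],1); m*=k
m=cv2.morphologyEx(m,cv2.MORPH_OPEN,np.ones((3,3)))
for q in cv2.findContours(m,cv2.RETR_EXTERNAL,cv2.CHAIN_APPROX_NONE)[0]:
    if cv2.contourArea(q)<150: continue
    P=np.array([ray(f,p[0],.046,st)[:2] for p in q],np.float32)
    r=cv2.minAreaRect(P*1000); w=np.array([*np.array(r[0])/1000]); k=R.from_euler('z',-c[2]).as_matrix()[:2,:2]@(w-c[:2])
    print('case xy mm',np.round(k*1000,1),'size',np.round(r[1],1),'ang',round(r[2],1),'px',np.round(q.mean((0,1))))
E
python3 tr.py w7.png
```

```text
[0.55222967 0.1570305  0.40897442]
case xy mm [-35.9  55.8] size [23.  23.7] ang 2.5 px [301. 212.]
case xy mm [-36.   17.4] size [23.4 23.8] ang 2.5 px [301. 170.]
case xy mm [-34.7 -51. ] size [27.1 49.5] ang 86.0 px [297.  85.]
```

Emit:
{"op": "arm_command", "data": {
  "deltas": [
    [[3,0,1],[0,0,0],5],
    [[3,0,2],[0,0,0],5],
    [[2,0,2],[0,0,0],5],
    [[0,0,0],[0,0,0],5],
    [[0,0,0],[0,0,0],5]
  ]
}}

```text
clock: 41.25
position: [0.632, 0.1606, 0.3575]
tool_rot: [3.141, 0.003, 0.043]
force: [-0.1, 0.4, 0.9]
grip_width: 0.0501
finger_force: 0.0
```

```bash
python3 tr.py w8.png; python3 -c "
import cv2
im=cv2.imread('pics/w8.png')[20:340,190:430]; cv2.imwrite('pics/w8c.png',cv2.resize(im,None,fx=1.85,fy=1.85,interpolation=cv2.INTER_CUBIC))"
```

```text
[0.63200636 0.16061253 0.35751669]
case xy mm [-35.9  54.8] size [23.9 23.5] ang 2.1 px [299. 317.]
case xy mm [-36.   17.6] size [24. 24.] ang 2.5 px [298. 275.]
case xy mm [-34.6 -52.1] size [27.  47.9] ang 85.5 px [295. 187.]
```

View pics/w8c.png

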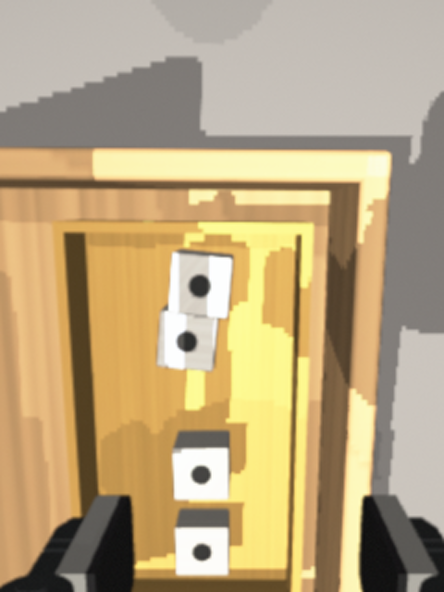

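```bash
python3 - <<'E'
from h import *
c=np.load('case.npy'); f,st=shot('wrist'); Rm,t=cam(f,st); print('cam',-Rm.T@t)
for n,x,y,h in [('b4',-.034,-.064,.028),('b1',-.034,-.038,.020),('b1up',-.034,-.038,.028),('b3',-.036,.019,.026),('b2',-.036,.057,.022),('b4high',-.034,-.064,.048)]:
    z=.022+h; a=proj(f,[cw((x+.012,y,z),c),cw((x-.012,y,z),c),cw((x,y,z),c)],st); print(n,np.linalg.norm(a[0]-a[1]).round(1),a[2].round(1),((a[2]-[190,20])*1.85).round())
E
```

```text
cam [0.69959941 0.16292005 0.3277433 ]
b4 32.6 [293.6 173.1] [192. 283.]
b1 30.9 [295.1 206. ] [194. 344.]
b1up 31.8 [294.3 207.9] [193. 348.]
b3 29.9 [298.4 277.6] [201. 476.]
b2 28.6 [299.4 318.2] [202. 552.]
b4high 35.1 [291.4 175.9] [188. 288.]
```

Pixel sizes match all four blocks lying flat on the tray floor. Now the cover: rim check and plan.

```bash
python3 - <<'E'
from h import *
c=np.load('case.npy'); f,st=shot('wrist')
for nm,dx,dy in [('outer',.049,.087),('inner',.045,.083)]:
    print(nm,[((proj(f,cw((-.03+a*dx,-dy,.058),c),st)[0]-[190,20])*1.85).round().tolist() for a in (1,-1)])
print('casefar right top',((proj(f,cw((-.1,-.11,.095),c),st)[0]-[190,20])*1.85).round())
plan((.587,-.115,.2),.042)
E
```

```text
outer [[49.0, 224.0], [308.0, 225.0]]
inner [[61.0, 235.0], [297.0, 235.0]]
casefar right top [386. 152.]
turn [-0.    -0.     0.001] shift(after turn) [-5.64 27.35  0.46] n rows>= 7
```

Emit:
{"op": "arm_command", "data": {
  "deltas": [
    [[-1.3,4,-0.5],[0,0,0],5],
    [[-1.3,4,-0.5],[0,0,0],5],
    [[-1.3,4,-0.5],[0,0,0],5],
    [[-1.3,4,-0.5],[0,0,0],5],
    [[-1.3,4,-0.5],[0,0,0],5],
    [[-1.3,4,-0.5],[0,0,0],5],
    [[-1.3,3.35,-0.5],[0,0,0],5],
    [[0,0,0],[0,0,0],5],
    [[0,0,0],[0,0,0],5]
  ]
}}

```text
clock: 42.3
position: [0.5527, -0.117, 0.395]
tool_rot: [3.142, -0.002, 0.041]
force: [-0.2, 0.9, -0.6]
grip_width: 0.0499
finger_force: 0.0
```

```bash
cat > cv.py <<'E'
from h import *
c=np.load('case.npy'); f,st=shot('wrist','w9.png'); print(st['position'],st['tool_rot'])
for m in bot.mark_of('cover_grip',f)[:2]: print(m['p'],m['at'],ray(f,m['at'],.02,st))
v=f['frame'].max(2); at=np.array(bot.mark_of('cover_grip',f)[0]['at'])
n,l,s,ce=cv2.connectedComponentsWithStats((v<70).astype(np.uint8)); i=l[int(at[1]),int(at[0])]
q=cv2.findContours((l==i).astype(np.uint8),cv2.RETR_EXTERNAL,cv2.CHAIN_APPROX_NONE)[0][0]
for z in (.031,):
    P=np.array([ray(f,p[0],z,st)[:2] for p in q],np.float32)*1000; r=cv2.minAreaRect(P); b=cv2.boxPoints(r); print(z,i,s[i],r)
    e=max([b[1]-b[0],b[2]-b[1]],key=np.linalg.norm); a=np.arctan2(e[1],e[0]); a=(a+np.pi/2)%np.pi-np.pi/2; print('long axis yaw',a)
E
python3 cv.py
```

```text
[ 0.55269992 -0.11703256  0.39495381] [ 3.14158429e+00 -1.51945767e-03  4.14206591e-02]
0.56 [316.5, 179.3] [ 0.58265014 -0.11041777  0.02      ]
0.031 13 [308 148  21  56 711] ((587.2426147460938, -111.67398834228516), (13.872306823730469, 48.20701217651367), 85.8524169921875)
long axis yaw -0.07238877
```

View pics/w9.png

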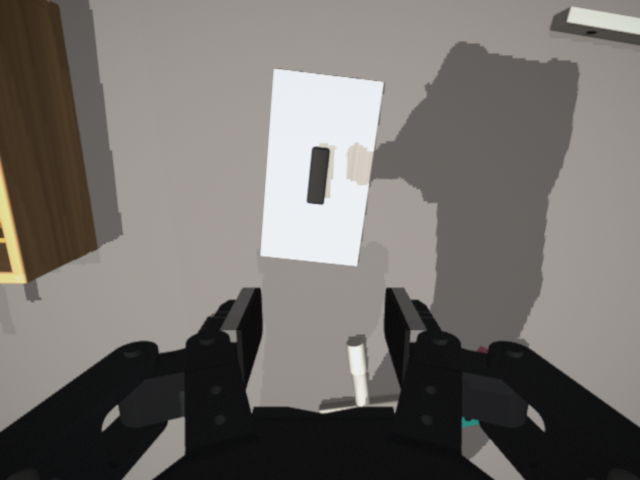

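The wrist view shows the cover with corners (275,70), (383,82), (357,265), (262,256) and its grip at (318,176). I take the pose from the plate outline.

```bash
cat > cp.py <<'E'
from h import *
f,st=shot('wrist','w10.png')
h=cv2.cvtColor(f['frame'],cv2.COLOR_RGB2HSV); m=((h[...,2]>188)).astype(np.uint8); m[300:]=0; m[:,:150]=0
m=cv2.morphologyEx(m,cv2.MORPH_CLOSE,np.ones((31,31)))
q=max(cv2.findContours(m,cv2.RETR_EXTERNAL,cv2.CHAIN_APPROX_NONE)[0],key=cv2.contourArea)
P=np.array([ray(f,p[0],.009,st)[:2] for p in q],np.float32)*1000; r=cv2.minAreaRect(P); b=cv2.boxPoints(r)
e=max([b[1]-b[0],b[2]-b[1]],key=np.linalg.norm); a=np.arctan2(e[1],e[0]); a=(a+np.pi/2)%np.pi-np.pi/2
print(r,'yaw',a); plan((r[0][0]/1000,r[0][1]/1000,.1),a)
E
python3 cp.py
```

```text
((586.4998779296875, -111.76178741455078), (98.3050308227539, 174.01075744628906), 85.93959045410156) yaw -0.07086754
turn [-0.    -0.     0.115] shift(after turn) [ 3.28 -0.61 13.91] n rows>= 4
```

Emit:
{"op": "arm_command", "data": {
  "deltas": [
    [[0,0,0],[0,0,0.114],4],
    [[0.82,-0.15,3.5],[0,0,0],4],
    [[0.82,-0.15,3.5],[0,0,0],4],
    [[0.82,-0.15,3.5],[0,0,0],4],
    [[0.82,-0.16,3.4],[0,0,0],4],
    [[0,0,2.5],[0,0,0],4],
    [[0,0,2],[0,0,0],4],
    [[0,0,1.3],[0,0,0],4],
    [[0,0,0.8],[0,0,0],4],
    [[0,0,0.4],[0,0,0],4],
    [[0,0,0],[0,0,0],4],
    [[0,0,0],[0,0,0],0.8],
    [[0,0,0],[0,0,0],0.8],
    [[0,0,0],[0,0,0],0.8],
    [[0,0,0],[0,0,0],0.8],
    [[0,0,0],[0,0,0],0.8],
    [[0,0,0],[0,0,0],0.8]
  ],
  "newtons": 90
}}

```text
clock: 44.2
position: [0.5866, -0.113, 0.1861]
tool_rot: [-3.142, -0.001, -0.071]
force: [-3.1, -0.0, 8.4]
grip_width: 0.014
finger_force: 89.2
```

Emit:
{"op": "arm_command", "data": {
  "deltas": [
    [[0,0,-1.5],[0,0,0],0.8],
    [[0,0,-3],[0,0,0],0.8],
    [[0,0,-4],[0,0,0],0.8],
    [[0,0,-4],[0,0,0],0.8],
    [[0,0,-3],[0,0,0],0.8],
    [[0,0,0],[0,0,-0.057],0.8],
    [[0,0,0],[0,0,-0.056],0.8],
    [[0,0,0],[0,0,0],0.8]
  ]
}}

```text
clock: 45.0
position: [0.5861, -0.113, 0.3413]
tool_rot: [3.142, -0.001, 0.043]
force: [0.7, -0.1, -1.8]
grip_width: 0.0137
finger_force: 88.1
```

```bash
python3 - <<'E'
from h import *
c=np.load('case.npy'); print(bot.observe()['grip_width']); plan(cw((-.032,0,.18),c),c[2]-np.pi/2)
E
```

```text
0.01368820957115154
turn [ 0.    -0.001  0.   ] shift(after turn) [  3.45 -29.46   0.63] n rows>= 7
```

Emit:
{"op": "arm_command", "data": {
  "deltas": [
    [[0.35,-2,0],[0,0,0],0.8],
    [[0.35,-3,0],[0,0,0],0.8],
    [[0.35,-3,0],[0,0,0],0.8],
    [[0.35,-3,0],[0,0,0],0.8],
    [[0.35,-3,0],[0,0,0],0.8],
    [[0.35,-3,0],[0,0,0],0.8],
    [[0.35,-3,0],[0,0,0],0.8],
    [[0.35,-3,0],[0,0,0],0.8],
    [[0.35,-3,0],[0,0,0],0.8],
    [[0.3,-2,0],[0,0,0],0.8],
    [[0,-1.46,0],[0,0,0],0.8],
    [[0,0,0],[0,0,0],0.8],
    [[0,0,0],[0,0,0],0.8],
    [[0,0,0],[0,0,0],0.8]
  ]
}}

```text
clock: 46.4
position: [0.6086, 0.1813, 0.3401]
tool_rot: [3.141, -0.0, 0.04]
force: [0.1, -0.5, -1.5]
grip_width: 0.0139
finger_force: 88.1
```

```bash
python3 - <<'E'
from h import *
c=np.load('case.npy'); f,st=shot('wrist','w11.png'); print(st['grip_width'],st['position']); plan(cw((-.032,0,.085),c),c[2]-np.pi/2)
E
```

```text
0.01386586528832095 [0.60862821 0.18131829 0.3401101 ]
turn [ 0.001 -0.    -0.002] shift(after turn) [-0.05 -0.13 10.01] n rows>= 3
```

View pics/w11.png

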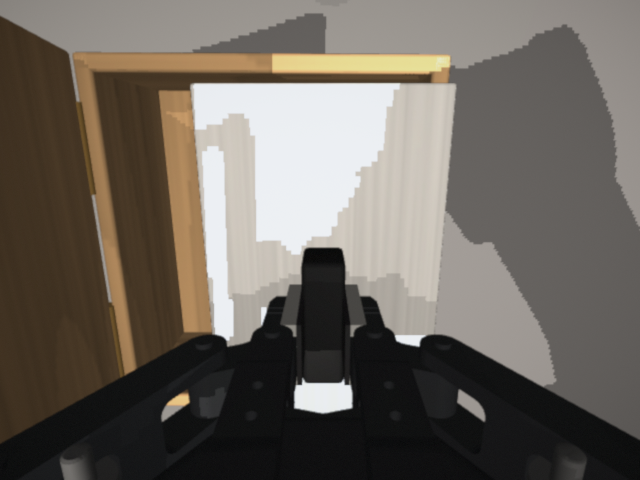

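The cover is held square to the case and level. Lowering to just above the rim.

Emit:
{"op": "arm_command", "data": {
  "deltas": [
    [[-0.05,-0.1,2],[0,0,0],0.8],
    [[0,0,2.5],[0,0,0],0.8],
    [[0,0,2],[0,0,0],0.8],
    [[0,0,1.3],[0,0,0],0.8],
    [[0,0,0.8],[0,0,0],0.8],
    [[0,0,0.5],[0,0,0],0.8],
    [[0,0,0.3],[0,0,0],0.8],
    [[0,0,0.2],[0,0,0],0.8],
    [[0,0,0.2],[0,0,0],0.8],
    [[0,0,0],[0,0,0],0.8],
    [[0,0,0],[0,0,0],0.8]
  ]
}}

```text
clock: 47.55
position: [0.608, 0.1838, 0.2422]
tool_rot: [-3.141, -0.0, 0.042]
force: [-0.6, -0.0, -0.8]
grip_width: 0.0139
finger_force: 88.1
```

Emit:
{"op": "arm_command", "data": {
  "deltas": [
    [[0,0,0.1],[0,0,0],0.8],
    [[0,0,0.1],[0,0,0],0.8],
    [[0,0,0.1],[0,0,0],0.8],
    [[0,0,0],[0,0,0],0.8],
    [[0,0,0],[0,0,0],0.8]
  ]
}}

```text
clock: 48.05
position: [0.6079, 0.1839, 0.2401]
tool_rot: [-3.141, -0.0, 0.042]
force: [-7.1, -2.0, 18.0]
grip_width: 0.014
finger_force: 90.7
```

Contact came at exactly the seated height. Releasing and rising.

Emit:
{"op": "arm_command", "data": {
  "deltas": [
    [[0,0,-0.1],[0,0,0],0.8],
    [[0,0,0],[0,0,0],3],
    [[0,0,0],[0,0,0],3.2],
    [[0,0,0],[0,0,0],3.2],
    [[0,0,-1.5],[0,0,0],3.2],
    [[0,0,-3],[0,0,0],3.2],
    [[0,0,-4],[0,0,0],3.2],
    [[-1,1,-4],[0,0,0],3.2],
    [[-3,1,-4],[0,0,0],3.2],
    [[-4,1,-3],[0,0,0],3.2],
    [[-2,0,0],[0,0,0],3.2],
    [[0,0,0],[0,0,0],3.2],
    [[0,0,0],[0,0,0],3.2]
  ]
}}

```text
clock: 49.35
position: [0.5105, 0.1501, 0.4348]
tool_rot: [-3.141, -0.001, 0.042]
force: [0.1, 0.3, -0.7]
grip_width: 0.032
finger_force: 0.0
```

```bash
python3 - <<'E'
from h import *
c=np.load('case.npy'); c2=c.copy(); c2[:2]=cw((-.002,0,0),c)[:2]
f,st=shot('wrist','w12.png'); print(st['position'])
for m in bot.mark_of('cover_seat',f)[:1]: print(m['p'],m['at'],proj(f,cw((-.03,0,.058),c2),st))
for m in bot.mark_of('knee_knob',f)[:2]: print(m['p'],m['at'],ray(f,m['at'],.117,st),cw((.012,.157,.117),c2),proj(f,cw((.012,.157,.117),c2),st))
print([proj(f,cw((-.03+a*.049,b*.087,.063),c2),st).round(1).tolist() for a in(-1,1) for b in (-1,1)])
plan(cw((.012,.164,.22),c2),c[2]-np.pi/2)
f,st=shot('top'); print([(m['p'],ray(f,m['at'],.117).round(4)) for m in bot.mark_of('knee_knob',f)[:2]])
E
```

```text
[0.51054262 0.15008925 0.43476853]
0.87 [291.3, 101.9] [[289.89955471  99.85846011]]
0.82 [234.2, 291.6] [0.45128811 0.22100579 0.117     ] [0.44940421 0.21803699 0.117     ] [[237.82074462 293.83653665]]
[[[348.2, -16.9]], [[344.9, 199.8]], [[225.3, -16.8]], [[238.5, 199.8]]]
turn [ 0.     0.    -0.001] shift(after turn) [-6.58 -7.04  5.85] n rows>= 3
[]
```

View pics/w12.png

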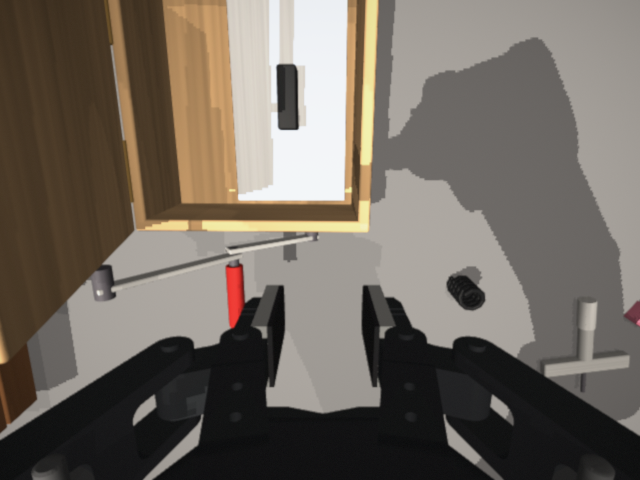

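The cover sits home in the tray with its edges on the predicted seated outline, (238..345, 200). The red knob is at (235,295). Moving to its outer part.

Emit:
{"op": "arm_command", "data": {
  "deltas": [
    [[-2.2,-2.45,1.5],[0,0,0],3.2],
    [[-2.2,-2.45,2],[0,0,0],3.2],
    [[-2.3,-2.4,2.35],[0,0,0],3.2],
    [[0,0,3],[0,0,0],3.2],
    [[0,0,2.5],[0,0,0],3.2],
    [[0,0,2],[0,0,0],3.2],
    [[0,0,1.5],[0,0,0],3.2],
    [[0,0,1.2],[0,0,0],3.2],
    [[0,0,0],[0,0,0],3.2],
    [[0,0,0],[0,0,0],3.2]
  ],
  "newtons": 40
}}

```text
clock: 50.6
position: [0.4408, 0.2203, 0.2733]
tool_rot: [3.142, 0.0, 0.042]
force: [0.2, 0.2, 0.4]
grip_width: 0.0321
finger_force: 0.0
```

```bash
python3 - <<'E'
from h import *
f,st=shot('wrist','w13.png'); print(st['position'],st['force'])
c=np.load('case.npy'); plan(cw((.0125,.166,.117),c),c[2]-np.pi/2)
h=cv2.cvtColor(f['frame'],cv2.COLOR_RGB2HSV); m=((h[...,1]>150)&(h[...,2]>60)&((h[...,0]<6)|(h[...,0]>174))); y,x=np.nonzero(m); print(len(x),x.min(),x.max(),x.mean(),y.min(),y.max())
im=cv2.imread('pics/w13.png'); 
E
```

```text
[0.4408114  0.22031919 0.27330747] [0.18977221 0.15240319 0.43140048]
turn [-0.    -0.001 -0.001] shift(after turn) [-0.06  0.02  0.17] n rows>= 1
5086 306 343 324.1132520644908 235 382
```

View pics/w13.png

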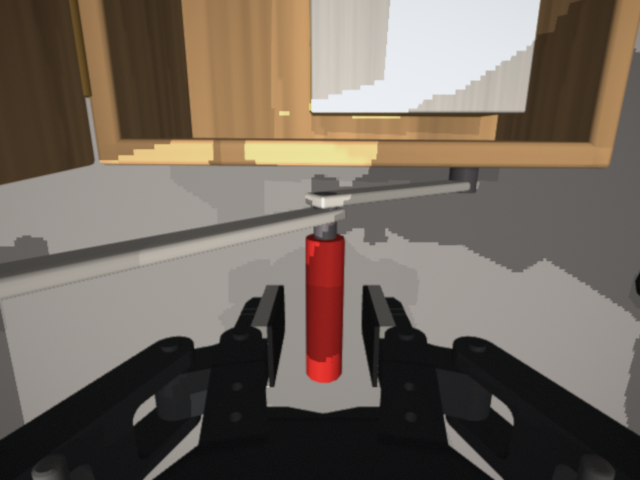

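The red knob (325,308) lies centred between the fingers and the cover is seated. Gripping, lifting through straight, and moving along the arc.

Emit:
{"op": "arm_command", "data": {
  "deltas": [
    [[0,0,0.15],[0,0,0],0.8],
    [[0,0,0],[0,0,0],0.8],
    [[0,0,0],[0,0,0],0.8],
    [[0,0,0],[0,0,0],0.8],
    [[0,0,0],[0,0,0],0.8],
    [[0,0.16,-0.2],[0,0,0],0.8],
    [[0,0.16,-0.21],[0,0,0],0.8],
    [[0,0.16,-0.21],[0,0,0],0.8],
    [[0,0.17,-0.21],[0,0,0],0.8],
    [[0,0.18,-0.19],[0,0,0],0.8],
    [[0,0.19,-0.19],[0,0,0],0.8],
    [[0,0.2,-0.17],[0,0,0],0.8],
    [[0,0.2,-0.17],[0,0,0],0.8],
    [[0,0.21,-0.16],[0,0,0],0.8],
    [[0,0.21,-0.16],[0,0,0],0.8],
    [[0,0,0],[0,0,0],0.8],
    [[0,0,0],[0,0,0],0.8]
  ]
}}

```text
clock: 52.35
position: [0.4413, 0.203, 0.2911]
tool_rot: [-3.139, -0.001, 0.043]
force: [-0.5, 9.2, 6.2]
grip_width: 0.0124
finger_force: 39.1
```

```bash
python3 - <<'E'
from h import *
c=np.load('case.npy')
for n in ['scene','top']:
  f,st=shot(n,n+'3.png'); print(st['position'],st['force'],st['grip_width'])
  for o in ['knee_knob','lid_bar']:
    for m in bot.mark_of(o,f)[:2]: print(o,m['p'],m['at'])
for th in (1.333,1.25,1.15): print(th,[proj(bot.grab_frame(n),cw((.1-.235*np.cos(th)+.006*np.sin(th),0,.095+.235*np.sin(th)+.006*np.cos(th)),c))[0].round(1) for n in ('scene','top')])
E
```

```text
[0.44134334 0.20295072 0.29110495] [-0.5363995   9.15263035  6.15770815] 0.012414029854867257
knee_knob 0.72 [314.3, 220.5]
knee_knob 0.63 [421.3, 203.6]
lid_bar 0.9 [485.1, 205.9]
[0.44135745 0.20300437 0.29107887] [-1.43390726 10.00021507  6.09487529] 0.012688370773382494
lid_bar 0.6 [169.7, 191.4]
1.333 [array([489.6, 206.1]), array([167.3, 192.9])]
1.25 [array([475.4, 207.7]), array([179.2, 193.3])]
1.15 [array([458.5, 210.4]), array([193.4, 194. ])]
```

The knee is past straight. Releasing, sliding off the knob end towards the robot, and rising.

Emit:
{"op": "arm_command", "data": {
  "deltas": [
    [[0,0,0],[0,0,0],4],
    [[0,0,0],[0,0,0],4],
    [[-2,0,-1],[0,0,0],4],
    [[-2,0,-3],[0,0,0],4],
    [[-1.5,2,-3],[0,0,0],4],
    [[0,3.5,-3],[0,0,0],4],
    [[0,4,-1],[0,0,0],4],
    [[0,4,-1],[0,0,0],4],
    [[0,4,0],[0,0,0],4],
    [[0,4,0],[0,0,0],4],
    [[0,4,0],[0,0,0],4],
    [[0,4,0],[0,0,0],4],
    [[0,4,0],[0,0,0],4]
  ]
}}

```text
clock: 54.25
position: [0.3997, -0.137, 0.4104]
tool_rot: [-3.142, 0.0, 0.041]
force: [1.3, 1.2, 0.3]
grip_width: 0.0395
finger_force: 0.0
```

```bash
cat > lid.py <<'E'
from h import *
for n in ['scene','top']:
  f,st=shot(n,n+'4.png'); print(n,st['clock'],st['position'].round(3))
  for o in ['knee_knob','lid_bar']:
    for m in bot.mark_of(o,f)[:1]: print(o,round(m['p'],2),m['at'])
E
python3 lid.py
```

```text
scene 54.25 [ 0.4   -0.137  0.41 ]
knee_knob 0.73 [427.6, 209.7]
lid_bar 0.86 [487.9, 208.3]
top 54.4 [ 0.4   -0.137  0.41 ]
knee_knob 0.96 [215.5, 288.5]
```

```bash
python3 - <<'E'
import numpy as np
from scipy.optimize import fsolve,brentq
rad=np.radians
pin=np.array([-150,-20.]); kn=lambda a: pin+75*np.array([np.cos(rad(a)),np.sin(rad(a))])
def lidp(d,h,th): c,s=np.cos(th),np.sin(th); return np.array([-d*c+h*s, d*s+h*c])
def eq(v):
    d,h,L=v; P1=pin+(75+L)*np.array([np.cos(rad(40.9)),np.sin(rad(40.9))])
    return [*(lidp(d,h,1.333)-P1), np.hypot(*(lidp(d,h,0)-kn(109.4)))-L]
d,h,L=fsolve(eq,[150,0,150]); print(d,h,L)
for a in range(34,110,6):
    f=lambda th: np.hypot(*(lidp(d,h,th)-kn(a)))-L
    ths=np.linspace(0,1.34,300); v=[f(t) for t in ths]
    r=[brentq(f,ths[i],ths[i+1]) for i in range(299) if v[i]*v[i+1]<0]
    k=kn(a)+[100,95]; cz=k[1]+128; 
    print(a,k.round(),np.round(r,3),'lid top z at cam x',[round(95+(100-k[0])*np.tan(t)+12/np.cos(t)) if t<1.5 else 0 for t in r],'cam z',round(cz))
E
```

```text
93.88932677249082 0.777270703422886 95.18997564219478
34 [ 12. 117.] [1.321] lid top z at cam x [487] cam z 245
40 [  7. 123.] [1.333] lid top z at cam x [527] cam z 251
46 [  2. 129.] [1.327] lid top z at cam x [538] cam z 257
52 [ -4. 134.] [1.305] lid top z at cam x [522] cam z 262
58 [-10. 139.] [1.27] lid top z at cam x [491] cam z 267
64 [-17. 142.] [1.223] lid top z at cam x [453] cam z 270
70 [-24. 145.] [1.166] lid top z at cam x [416] cam z 273
76 [-32. 148.] [1.1] lid top z at cam x [380] cam z 276
82 [-40. 149.] [1.025] lid top z at cam x [348] cam z 277
88 [-47. 150.] [0.942] lid top z at cam x [318] cam z 278
94 [-55. 150.] [0.849] lid top z at cam x [290] cam z 278
100 [-63. 149.] [0.746] lid top z at cam x [262] cam z 277
106 [-71. 147.] [0.627] lid top z at cam x [234] cam z 275
```

The knob dropped back to locked when released, so it needs lifting further along the arc (to about 74°) before letting go. The lid geometry shows clearance there.

```bash
python3 - <<'E'
from h import *
c=np.load('case.npy'); plan(cw((.0125,.169,.1165),c),c[2]-np.pi/2)
E
```

```text
turn [-0.     0.001  0.   ] shift(after turn) [  5.2  -35.26  13.87] n rows>= 9
```

Emit:
{"op": "arm_command", "data": {
  "deltas": [
    [[0.52,-3.53,0],[0,0,0],3.2],
    [[0.52,-3.53,0],[0,0,0],3.2],
    [[0.52,-3.53,0],[0,0,0],3.2],
    [[0.52,-3.53,0],[0,0,0],3.2],
    [[0.52,-3.53,0],[0,0,0],3.2],
    [[0.52,-3.53,0],[0,0,0],3.2],
    [[0.52,-3.53,0],[0,0,0],3.2],
    [[0.52,-3.53,0],[0,0,0],3.2],
    [[0.52,-3.53,0],[0,0,0],3.2],
    [[0.52,-3.49,0],[0,0,0],3.2],
    [[0,0,3.5],[0,0,0],3.2],
    [[0,0,3.5],[0,0,0],3.2],
    [[0,0,3],[0,0,0],3.2],
    [[0,0,2],[0,0,0],3.2],
    [[0,0,1.2],[0,0,0],3.2],
    [[0,0,0.6],[0,0,0],3.2],
    [[0,0,0],[0,0,0],3.2]
  ]
}}

```text
clock: 56.25
position: [0.4374, 0.2197, 0.2723]
tool_rot: [3.142, 0.0, 0.042]
force: [1.0, -0.1, -0.1]
grip_width: 0.032
finger_force: 0.0
```

```bash
python3 - <<'E'
from h import *
f,st=shot('wrist','w14.png'); print(st['position'].round(4),st['force'].round(1))
h=cv2.cvtColor(f['frame'],cv2.COLOR_RGB2HSV); m=((h[...,1]>150)&(h[...,2]>60)&((h[...,0]<6)|(h[...,0]>174))); y,x=np.nonzero(m); print(len(x),x.min(),x.max(),x.mean(),y.min(),y.max())
E
```

```text
[0.4374 0.2197 0.2723] [ 1.  -0.1 -0.1]
5290 305 343 322.817202268431 226 375
```

Emit:
{"op": "arm_command", "data": {
  "deltas": [
    [[0,0,0],[0,0,0],0.8],
    [[0,0,0],[0,0,0],0.8],
    [[0,0,0],[0,0,0],0.8],
    [[0,0,0],[0,0,0],0.8],
    [[0,0.31,-0.43],[0,0,0],0.8],
    [[0,0.34,-0.4],[0,0,0],0.8],
    [[0,0.36,-0.38],[0,0,0],0.8],
    [[0,0.39,-0.35],[0,0,0],0.8],
    [[0,0.41,-0.32],[0,0,0],0.8],
    [[0,0.44,-0.29],[0,0,0],0.8],
    [[0,0.45,-0.26],[0,0,0],0.8],
    [[0,0.47,-0.23],[0,0,0],0.8],
    [[0,0.48,-0.2],[0,0,0],0.8],
    [[0,0.5,-0.16],[0,0,0],0.8],
    [[0,0,0],[0,0,0],0.8]
  ]
}}

```text
clock: 57.8
position: [0.4395, 0.1777, 0.3036]
tool_rot: [-3.141, -0.001, 0.041]
force: [-2.9, 3.5, 11.5]
grip_width: 0.0127
finger_force: 40.7
```

```bash
python3 lid.py; python3 -c "
from h import *
s=bot.observe(); print(s['force'],s['grip_width'])"
```

```text
scene 57.8 [0.439 0.178 0.304]
knee_knob 0.62 [407.4, 199.0]
lid_bar 0.78 [453.1, 210.5]
top 57.95 [0.439 0.178 0.303]
lid_bar 0.77 [195.5, 193.5]
[-2.20787082  3.54737411 12.18126812] 0.01240607972867559
```

The lid has come down to about 1.13 rad. Releasing.

Emit:
{"op": "arm_command", "data": {
  "deltas": [
    [[0,0,0],[0,0,0],4],
    [[0,0,0],[0,0,0],4],
    [[-2,0,0],[0,0,0],4],
    [[-2.5,0,0],[0,0,0],4],
    [[-2,0,-2],[0,0,0],4],
    [[0,2,-3],[0,0,0],4],
    [[0,4,-2],[0,0,0],4],
    [[0,4,-1],[0,0,0],4],
    [[0,4,0],[0,0,0],4],
    [[0,4,0],[0,0,0],4],
    [[0,4,0],[0,0,0],4],
    [[0,4,0],[0,0,0],4],
    [[0,4,0],[0,0,0],4],
    [[0,0,0],[0,0,0],4],
    [[0,0,0],[0,0,0],4],
    [[0,0,0],[0,0,0],4],
    [[0,0,0],[0,0,0],4],
    [[0,0,0],[0,0,0],4],
    [[0,0,0],[0,0,0],4],
    [[0,0,0],[0,0,0],4]
  ]
}}

```text
clock: 60.1
position: [0.387, -0.1243, 0.3826]
tool_rot: [-3.142, 0.0, 0.042]
force: [0.4, 0.2, 0.3]
grip_width: 0.04
finger_force: 0.0
```

Emit:
{"op": "arm_command", "data": {
  "deltas": [
    [[0,0,0],[0,0,0],4],
    [[0,0,0],[0,0,0],4],
    [[0,0,0],[0,0,0],4],
    [[0,0,0],[0,0,0],4],
    [[0,0,0],[0,0,0],4],
    [[0,0,0],[0,0,0],4],
    [[0,0,0],[0,0,0],4],
    [[0,0,0],[0,0,0],4],
    [[0,0,0],[0,0,0],4],
    [[0,0,0],[0,0,0],4],
    [[0,0,0],[0,0,0],4],
    [[0,0,0],[0,0,0],4],
    [[0,0,0],[0,0,0],4],
    [[0,0,0],[0,0,0],4],
    [[0,0,0],[0,0,0],4],
    [[0,0,0],[0,0,0],4],
    [[0,0,0],[0,0,0],4],
    [[0,0,0],[0,0,0],4],
    [[0,0,0],[0,0,0],4],
    [[0,0,0],[0,0,0],4]
  ]
}}

```text
clock: 62.1
position: [0.3869, -0.1246, 0.3825]
tool_rot: [-3.142, -0.0, 0.042]
force: [-0.1, 0.1, 0.5]
grip_width: 0.0399
finger_force: 0.0
```

```bash
python3 lid.py
```

```text
scene 62.1 [ 0.387 -0.125  0.383]
knee_knob 0.92 [386.4, 201.7]
lid_bar 0.58 [349.9, 279.9]
top 62.25 [ 0.387 -0.125  0.383]
knee_knob 0.62 [258.0, 287.3]
lid_bar 0.64 [285.5, 213.4]
```

Emit:
{"op": "arm_command", "data": {
  "deltas": [
    [[0,0,0],[0,0,0],4],
    [[0,0,0],[0,0,0],4],
    [[0,0,0],[0,0,0],4],
    [[0,0,0],[0,0,0],4],
    [[0,0,0],[0,0,0],4],
    [[0,0,0],[0,0,0],4],
    [[0,0,0],[0,0,0],4],
    [[0,0,0],[0,0,0],4],
    [[0,0,0],[0,0,0],4],
    [[0,0,0],[0,0,0],4],
    [[0,0,0],[0,0,0],4],
    [[0,0,0],[0,0,0],4],
    [[0,0,0],[0,0,0],4],
    [[0,0,0],[0,0,0],4],
    [[0,0,0],[0,0,0],4]
  ]
}}

```text
clock: 63.9
position: [0.3869, -0.1246, 0.3825]
tool_rot: [-3.142, 0.0, 0.042]
force: [-0.2, -0.2, 0.3]
grip_width: 0.0402
finger_force: 0.0
```

```bash
python3 lid.py; python3 - <<'E'
import cv2,numpy as np
for n,(x0,x1,y0,y1) in {'scene':(335,500,175,375),'top':(165,300,160,310)}.items():
    a=cv2.imread(f'pics/{n}0.png'); b=cv2.imread(f'pics/{n}4.png')
    for im in (a,b): pass
    g=[cv2.GaussianBlur(cv2.cvtColor(i,cv2.COLOR_BGR2GRAY),(3,3),0)[y0:y1,x0:x1].astype(np.float32) for i in (a,b)]
    print(n,'mean diff',np.abs(g[0]-g[1]).mean(),'frac>30',(np.abs(g[0]-g[1])>30).mean(),cv2.phaseCorrelate(g[0],g[1]))
E
```

```text
scene 63.9 [ 0.387 -0.125  0.383]
knee_knob 0.83 [383.2, 198.0]
lid_bar 0.96 [348.0, 281.9]
top 64.05 [ 0.387 -0.125  0.383]
knee_knob 0.83 [255.7, 288.7]
lid_bar 0.92 [286.3, 215.3]
scene mean diff 5.131 frac>30 0.0 ((-0.012778537899961862, -0.007440663520441149), 0.9776025046772427)
top mean diff 4.8188643 frac>30 0.0 ((0.5279867635208149, -0.011568226546330607), 0.9647560074417679)
```

The closed lid matches the first pictures to within a pixel. Handing in.

```bash
python3 -c "
from workcell import bot
print(bot.job_done())"
```

```text
the job is handed in; nothing more can be done
None
```

The job is handed in after about 64 s: all four steel blocks lie on the tray floor, the cover is seated, the stay is unlocked and folded, and the lid is shut; the stay fell back to locked on the first try and needed a second, longer lift.

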